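# Clear the casting bench and start the hearth

## Task

Get the casting bench ready for the next melt: put every round copper slug that lies on the table into the round pan and every square aluminium bar into the rectangular tray, and stand the black crucible upright in the round seat of the hearth, all let go and at rest. Then start the burner: press the three keys on the control panel fully down, one at a time, letting each come up before the next, from the smallest key to the middle one to the largest. Leave the other things on the bench where they are.

Things in the scene. Friction and masses are not known exactly. Their poses are not given: they have to be found in the camera images.
- slug0: A round copper casting slug, a disc 30 mm in diameter and 16 mm high, about 100 g, lying flat on the table at the start. Origin at the centre of its underside, z up. May be absent (then None).
- slug1: A round copper casting slug, a disc 30 mm in diameter and 16 mm high, about 100 g, lying flat on the table at the start. Origin at the centre of its underside, z up. May be absent (then None).
- slug2: A round copper casting slug, a disc 30 mm in diameter and 16 mm high, about 100 g, lying flat on the table at the start. Origin at the centre of its underside, z up. May be absent (then None).
- bar0: A square aluminium bar, 55 x 20 x 20 mm, about 60 g, lying on the table at the start. Origin at the centre of its underside, x along its 55 mm length, z up. May be absent (then None).
- bar1: A square aluminium bar, 55 x 20 x 20 mm, about 60 g, lying on the table at the start. Origin at the centre of its underside, x along its 55 mm length, z up. May be absent (then None).
- bar2: A square aluminium bar, 55 x 20 x 20 mm, about 60 g, lying on the table at the start. Origin at the centre of its underside, x along its 55 mm length, z up. May be absent (then None).
- pan: The round, open bright steel pan, the container for the copper slugs: outside diameter 150 mm, rim 35 mm high, wall 4 mm, inner floor 4 mm above the table. Fixed to the table. Origin at the centre of its underside, z up.
- tin: The rectangular, open dark steel tray, the container for the aluminium bars: outside 130 mm along its x, 170 mm along its y, rim 35 mm high, walls and floor 4 mm thick. Fixed to the table. Origin at the centre of its underside, z up.
- crucible: A small black graphite crucible, an open cup 54 mm in outside diameter (the lowest 8 mm taper to 48 mm at the foot) and 64 mm high, wall 6 mm, about 150 g, standing upright on the table at the start. Origin at the centre of its underside, z up along its axis.
- hearth: The burner hearth: a brick-red slab 120 x 120 mm (126 mm over its steel frame), 30 mm high, fixed to the table, with a round seat sunk in the middle of its top, 59 mm in diameter and 18 mm deep. Origin at the centre of its underside, z up.
- seat (a point): The centre of the floor of the hearth's round seat, 12 mm above the table; the crucible's underside rests here when it is seated.
- panel: The furnace control panel: a flat grey box 210 x 85 mm, 30 mm high, fixed to the table, its top carrying the three round keys in a row along its x, 60 mm apart, in any order. Origin at the centre of its underside.
- key_small (a joint): Travel of the small key: 0 up, 0.006 m fully pressed straight down; its spring takes about 4 N at full travel and returns it.
- key_small_top (a point): Centre of the top face of the small key, a round white push key 18 mm in diameter in a black housing on the panel; moves down with the key.
- key_medium (a joint): Travel of the medium key: 0 up, 0.006 m fully pressed straight down; its spring takes about 4 N at full travel and returns it.
- key_medium_top (a point): Centre of the top face of the medium key, a round white push key 26 mm in diameter in a black housing on the panel; moves down with the key.
- key_large (a joint): Travel of the large key: 0 up, 0.006 m fully pressed straight down; its spring takes about 4 N at full travel and returns it.
- key_large_top (a point): Centre of the top face of the large key, a round white push key 38 mm in diameter in a black housing on the panel; moves down with the key.
- vblock: A small dark steel V-block, 40 x 34 x 24 mm, lying among the metal. Leave it alone. Origin at its underside.
- offcut: A plywood offcut 70 x 50 x 30 mm. Leave alone. Origin at its underside.
- weight: A brass cylinder 36 mm in diameter, 30 mm high, standing by the hearth. Neither slug nor bar: leave alone. Origin at its underside.
There are look-alikes about, which are no part of the job. Leave any pink or turquoise look-alike of the slug2 alone.

How it is judged (in metres and radians):
On the way, in this order (a step that is already met when the one before it is completed fails the run):
1. all the casting metal is sorted into its containers, the crucible stands in the hearth's seat, and everything is let go (x of bar0 in the frame of tin between -0.058 and 0.058 m and y of bar0 in the frame of tin between -0.078 and 0.078 m and z of each of bar0, bar1, bar2 in the frame of tin below 0.042 m and x of bar1 in the frame of tin between -0.058 and 0.058 m and y of bar1 in the frame of tin between -0.078 and 0.078 m and x of bar2 in the frame of tin between -0.058 and 0.058 m and y of bar2 in the frame of tin between -0.078 and 0.078 m and horizontal distance between each of slug0, slug1, slug2 and pan below 0.066 m and z of each of slug0, slug1, slug2 in the frame of pan below 0.042 m and horizontal distance between crucible and seat below 0.006 m and z of crucible in the frame of seat below 0.005 m and angle between crucible's own z axis and vertical below 0.1 rad and linear speed of each of slug0, slug1, slug2, bar0, bar1, bar2, crucible below 0.03 m/s and contact force between the fingers and slug0 below 0.1 N and contact force between the fingers and slug1 below 0.1 N and contact force between the fingers and slug2 below 0.1 N and contact force between the fingers and bar0 below 0.1 N and contact force between the fingers and bar1 below 0.1 N and contact force between the fingers and bar2 below 0.1 N and contact force between the fingers and crucible below 0.1 N), for 0.3 s.
2. the small key is pressed down, the other two are up (value of joint key_small above 0.0045 m and value of joint each of key_medium, key_large below 0.002 m), for 0.05 s.
3. the medium key is pressed down, the other two are up (value of joint key_medium above 0.0045 m and value of joint each of key_small, key_large below 0.002 m), for 0.05 s.
4. the large key is pressed down, the other two are up (value of joint key_large above 0.0045 m and value of joint each of key_small, key_medium below 0.002 m), for 0.05 s.
At the end, for the whole second after the job is handed in: Every slug present lies in the pan and every bar in the tray (origin inside the walls, under 42 mm up); crucible in the seat (6 mm off-centre, 5 mm up, 0.1 rad tilt at most); all at rest, all keys up within 2 mm (x of bar0 in the frame of tin between -0.058 and 0.058 m and y of bar0 in the frame of tin between -0.078 and 0.078 m and z of each of bar0, bar1, bar2 in the frame of tin below 0.042 m and x of bar1 in the frame of tin between -0.058 and 0.058 m and y of bar1 in the frame of tin between -0.078 and 0.078 m and x of bar2 in the frame of tin between -0.058 and 0.058 m and y of bar2 in the frame of tin between -0.078 and 0.078 m and horizontal distance between each of slug0, slug1, slug2 and pan below 0.066 m and z of each of slug0, slug1, slug2 in the frame of pan below 0.042 m and horizontal distance between crucible and seat below 0.006 m and z of crucible in the frame of seat below 0.005 m and angle between crucible's own z axis and vertical below 0.1 rad and linear speed of each of slug0, slug1, slug2, bar0, bar1, bar2, crucible below 0.03 m/s and value of joint each of key_small, key_medium, key_large below 0.002 m); the robot touches nothing.
It fails at once if another thing on the bench is pushed more than 5 cm from its place (distance of any of vblock, offcut, weight from where it was at the start of the episode above 0.05 m).
It fails at once if two keys are pressed down at the same time (value of joint each of key_small, key_medium above 0.003 m or value of joint each of key_small, key_large above 0.003 m or value of joint each of key_medium, key_large above 0.003 m).
Of slug0, slug1, slug2 only 2 to 3 are there at a start; the rules pass over those that are not, and their reading is None.
Of bar0, bar1, bar2 only 2 to 3 are there at a start; the rules pass over those that are not, and their reading is None.
At some moment in a run one of slug0, slug1, slug2, bar0, bar1, bar2 may be knocked a few centimetres aside while the robot is not near it.
Once in a run the grip may slacken for a moment while it holds something.
It also fails if it takes over 192 s, if anything falls off the work surface, if the arm or the gripper's body presses on something with over 40 N, if the wrist force passes 120 N, or if a joint passes its speed limit or range.

## Robot

A 6-joint arm with a two-finger parallel gripper is mounted at the origin on the work surface. World frame = base frame: x ahead of the robot, y to its left, z up, the work surface at z = 0. Lengths are in mm, angles in rad, forces in N, time in s.
With the tool pointing down it reaches from about 350 to 875 mm from the base axis. Payload 4.2 kg.
Tool frame: the origin (TCP) lies between the finger pads; the fingertips stand 19 mm ahead of it and the grasp point (between the pads) is the TCP; z points along the fingers, x is the direction in which the jaws open and shut, and the axes are right-handed (so a half turn about z gives the same grasp; the last joint's range is limited). The gripper opens to 85 mm and grips with 20 to 120 N. Pads are 22 mm wide; open, the fingers measure 114 mm over their backs; the gripper's body (76 mm by 85 mm) begins 54 mm behind the grasp point. The pads swing forward as they close: fully open they stand 13 mm farther back than shut.
Start: joints at [0.259, 0.385, 0.008, 0, -1.194, -0.259], TCP at [624.979, 0.025, 250.312] pointing down, gripper open.
Joint ranges: [-3.14, 3.14], [-1.21, 2.06], [-1.07, 1.41], [-3.16, 2.05], [-2.99, -0.16], [-3.1, 3.1]. Speed limits (rad/s): [2.79, 2.79, 3.14, 3.14, 3.14, 3.14].

## Interface

Orientations are given as a unit quaternion [w, x, y, z].
In Python, from cell import telemetry, grab_frame, job gives the robot as it stands.
- The arm moves only by the tool servo_tool, never from a script. Its argument "moves" is a list of rows, each an object with "translation": the shift along the tool's x, y, z in units of 50 mm (1.0 is 50 mm), a list of three; "roll": the turn about the tool's z in units of 8 degrees (1.0 is 8 degrees). In form: [{"translation": [x, y, z], "roll": roll}, ...]. A call has 1 to 20 rows; each row shifts and turns the pose as measured when the row begins, along the tool's axes as they then stand; what a row does not reach is not made up. A row lasts 1/8 s, in which the tool goes at most 62.5 mm and 10.7 degrees, less where a joint would pass 70% of its speed; a pose out of reach is approached as far as the arm can. A call is refused whole if a number of a shift passes 1 or a number of a turn 1, either way. A call with a gripper value outside its range is refused whole. "hand" is the opening, from 0 (shut) to 1 (fully open), set as the call begins (left out, the last holds). The fingers move at their own pace and stop on an object; "force" is the grip in N (left out, the last holds). Time passes only in rows, so rows that do not move let the fingers close. It gives the time, the measured TCP pose, the force and the opening at its end, in the units of the state.
- telemetry.observe(): the state, without advancing time (a new reading comes with each control period).
- grab_frame(name): name is "scene" or "side" or "wrist"; returns a dict with "frame" (480x640x3 uint8, blue, green, red), "range_z" (480x640 float32, mm along the optical axis (not along the pixel's ray), 0 where there is no reading), "intrinsics" (3x3 intrinsics, pixels), "T" (4x4, takes a point from camera to world coordinates); the wrist camera has in their place "T_tool_cam" (4x4, takes a point from camera to tool coordinates, whose origin is the TCP and whose axes are the tool frame's). Camera axes: x right, y down, z forward; pixel columns grow to the right and rows downward; lengths in mm; the calibration is good to about 2 mm. A picture is of the moment at which its call begins: read the wrist's pose just before it.
- job.hand_in(): hands the job in, once; it reports no verdict.
The state is a dict: "time_s": time; "q": joint angles; "joint_vel": joint speeds; "joint_efforts": joint torques, N m; "tcp_pos": TCP position; "eef_rot": TCP orientation; "ft_force": force on the tool from outside, world axes, zero at the start; "torque": the same for the moment, N m; "gripper_width": finger opening in mm.
Only numpy, scipy, OpenCV 4.12 (cv2) and the standard library are available. Lean on these libraries where they do the work, as an engineer would, in place of code of your own. Each camera call takes 0.05 s, during which the arm holds its last target.

## Working session

There is one attempt and no reset: what is moved stays moved. The work goes in short steps, Python scripts to look and compute and a tool call to move; the robot and the scene stay as the last step left them, time stands still between calls to the robot, and variables do not carry over. Pictures are saved under pics/ and viewed, and the job is handed in when it is done.

Besides the shell and the picture viewer there is one more tool, called after "Request:" in YAML: its name, and indented under it one key for each argument. servo_tool: Moves the arm, as the interface text tells. Its arguments: {"type":"object","properties":{"moves":{"type":"array"},"hand":{"type":"number"},"force":{"type":"number"}},"required":["moves"]}

```bash
mkdir -p pics; ls; python3 - <<'E'
from cell import telemetry, grab_frame
import cv2,pickle
print(telemetry.observe())
for n in ("scene","side","wrist"):
    f=grab_frame(n); cv2.imwrite(f"pics/{n}0.png",f["frame"]); pickle.dump(f,open(f"pics/{n}0.pkl","wb"))
    print(n,f["intrinsics"].tolist(),f.get("T",f.get("T_tool_cam")).round(4).tolist())
E
```

```text
pics
{'time_s': 0.0, 'q': array([ 2.58586668e-01,  3.85535375e-01,  6.62077441e-03, -5.01786275e-04,
       -1.19400012e+00, -2.58586802e-01]), 'joint_vel': array([-0.00085554, -0.00037129, -0.000461  , -0.0002609 , -0.00057889,
       -0.00061256]), 'joint_efforts': array([-9.55001960e-04, -3.92286408e+01,  1.88399577e+01,  4.18616563e+00,
       -4.72148502e-03,  8.27910434e-07]), 'tcp_pos': array([6.24452415e+02, 1.19708489e-02, 2.49231937e+02]), 'eef_rot': array([-1.08361339e-03,  9.26287182e-05,  9.99999408e-01, -4.54108697e-05]), 'ft_force': array([-0.61582332,  0.06963814, -0.70118716]), 'torque': array([-0.04715291,  0.01962198,  0.00319474]), 'gripper_width': 85.6211645760779}
scene [[538.1244043788589, 0.0, 322.86835110130005], [0.0, 538.1244043788589, 243.16513826530525], [0.0, 0.0, 1.0]] [[0.8431, 0.4293, -0.3238, 889.9072], [0.5375, -0.6544, 0.5318, -587.798], [0.0164, -0.6224, -0.7825, 913.6071], [0.0, 0.0, 0.0, 1.0]]
side [[466.25360579705665, 0.0, 324.13022416430135], [0.0, 466.25360579705665, 247.97258811796203], [0.0, 0.0, 1.0]] [[-0.6969, -0.4408, 0.5657, -49.2386], [-0.7169, 0.406, -0.5667, 538.8715], [0.0201, -0.8005, -0.599, 655.1025], [0.0, 0.0, 0.0, 1.0]]
wrist [[351.15346468302425, 0.0, 323.95910513945375], [0.0, 351.15346468302425, 237.06748892857365], [0.0, 0.0, 1.0]] [[1.0, 0.0004, 0.0, -0.818], [-0.0004, 0.9519, 0.3064, -78.8818], [0.0001, -0.3064, 0.9519, -124.3552], [0.0, 0.0, 0.0, 1.0]]
```

View pics/scene0.png

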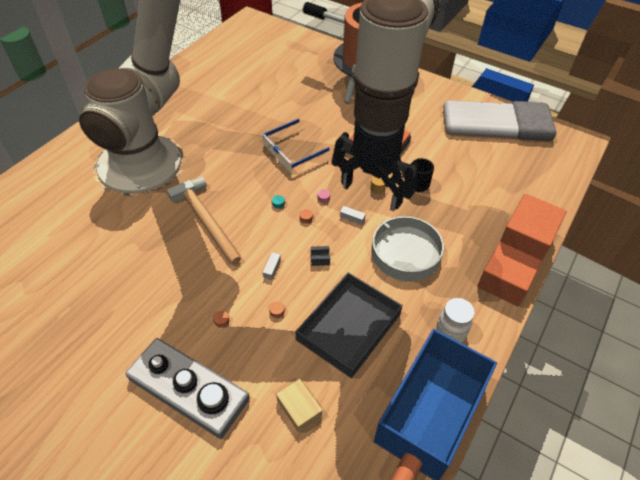

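View pics/side0.png

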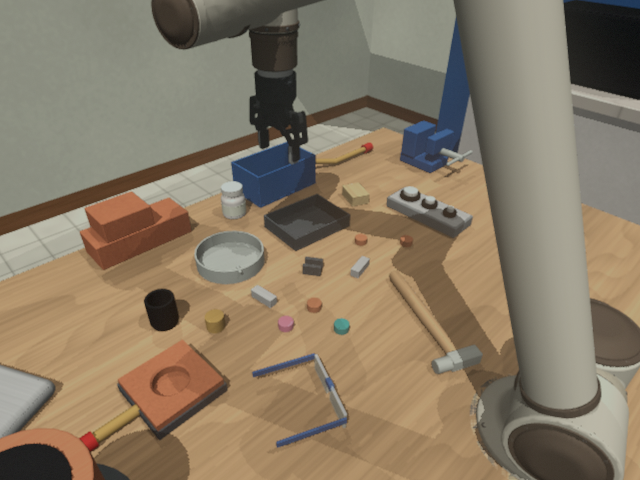

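View pics/wrist0.png

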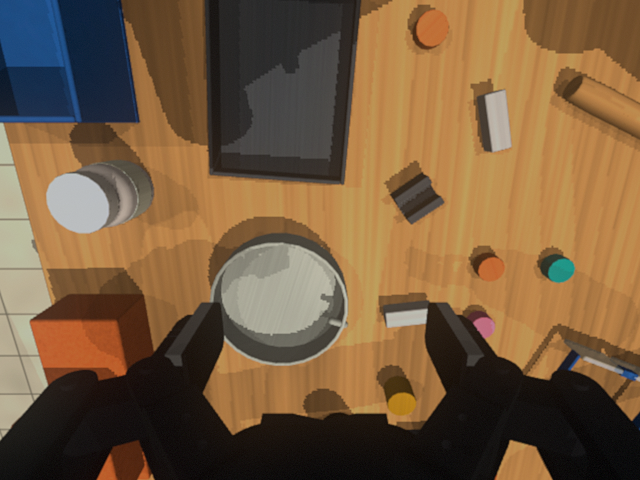

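Copper slugs: scene (306,216), (277,310), (221,318). Pink is at (323,195) and turquoise at (278,202), both look-alikes. Bars: (352,215) and (271,265). Now enlarged crops and measurements.

```bash
cat > h.py <<'E'
import numpy as np,cv2,pickle
from scipy.spatial.transform import Rotation as R
def load(n): return pickle.load(open(n,"rb"))
def cloud(f,T=None):
    T=f["T"] if T is None else T
    K=f["intrinsics"]; z=f["range_z"].astype(float)
    v,u=np.mgrid[:480,:640]
    P=np.stack([(u-K[0,2])/K[0,0]*z,(v-K[1,2])/K[1,1]*z,z],-1)@T[:3,:3].T+T[:3,3]
    P[z<=0]=np.nan
    return P
def tcpT(s):
    q=s["eef_rot"]; T=np.eye(4); T[:3,:3]=R.from_quat([q[1],q[2],q[3],q[0]]).as_matrix(); T[:3,3]=s["tcp_pos"]; return T
E
python3 - <<'E'
from h import *
sc=load("pics/scene0.pkl"); sd=load("pics/side0.pkl")
Ps=cloud(sc);Pd=cloud(sd)
for nm,(a,b) in dict(slugA=((306,216),(314,303)),slugB=((277,310),(361,239)),slugC=((221,318),(406,240)),pink=((323,195),(286,322)),teal=((278,202),(342,325)),bar1=((352,215),(264,296)),bar2=((271,265),(360,266)),vb=((320,256),(313,266)),weight=((378,184),(215,316)),cruc=((422,170),(162,297)),offcut=((299,404),(355,192)),ks=((158,362),(450,211)),km=((185,378),(430,201)),kl=((212,396),(410,192)),table=((250,330),(300,280))).items():
    print(nm,Ps[a[1],a[0]].round(0),Pd[b[1],b[0]].round(0))
im=sc["frame"]; 
cv2.imwrite("pics/c1.png",cv2.resize(im[180:340,190:400],None,fx=3.8,fy=3.75,interpolation=cv2.INTER_CUBIC))
im=sd["frame"]; cv2.imwrite("pics/c2.png",cv2.resize(im[180:430,100:480],None,fx=2.1,fy=2.1,interpolation=cv2.INTER_CUBIC))
E
```

```text
slugA [444.  69.  12.] [437.  76.  17.]
slugB [ 532. -165.   13.] [ 521. -154.   16.]
slugC [ 453. -238.   15.] [ 444. -226.   19.]
pink [441. 145.  11.] [435. 151.  18.]
teal [369.  68.  15.] [359.  77.  15.]
bar1 [529. 126.  15.] [517. 138.  21.]
bar2 [462. -88.  21.] [450. -72.  22.]
vb [534. -13.  21.] [514.   7.  27.]
weight [535. 233.  26.] [527. 245.  31.]
cruc [601. 329.  28.] [623. 297.  46.]
offcut [ 677. -302.   27.] [ 662. -285.   32.]
ks [ 435. -380.   51.] [ 426. -374.   45.]
km [ 495. -377.   51.] [ 483. -369.   50.]
kl [ 554. -377.   52.] [ 540. -359.   56.]
table [ 509. -222.   -2.] [521.  38.   1.]
```

View pics/c1.png

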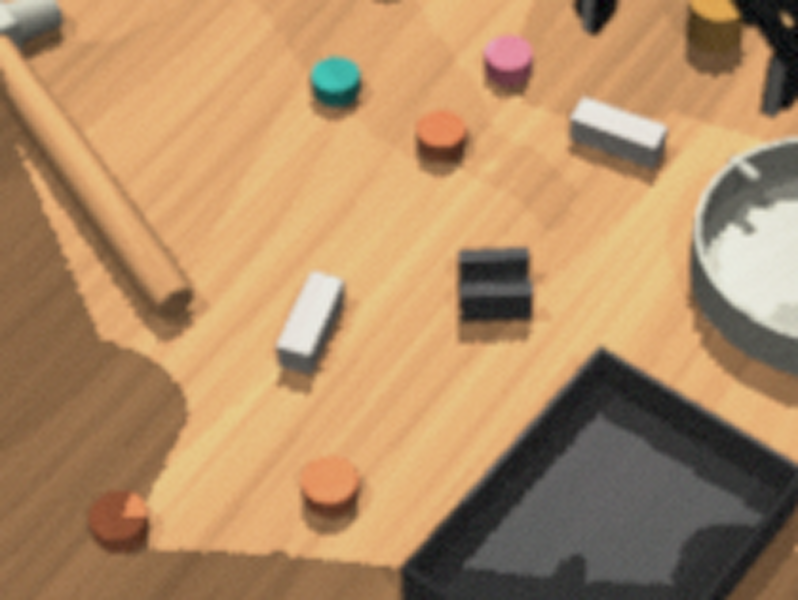

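View pics/c2.png

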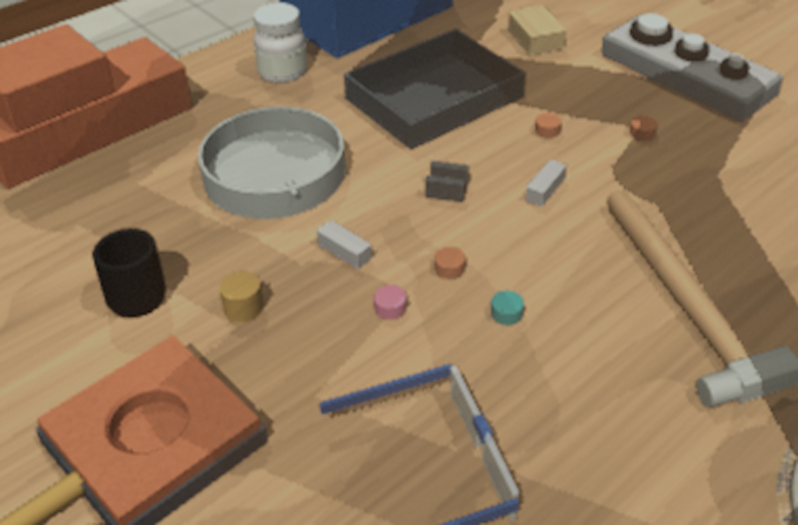

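```bash
cat >> h.py <<'E'
def rayz(f,T,u,v,z):
    K=f["intrinsics"]; d=T[:3,:3]@np.array([(u-K[0,2])/K[0,0],(v-K[1,2])/K[1,1],1.]); o=T[:3,3]
    return o+d*(z-o[2])/d[2]
E
python3 - <<'E'
from h import *
S=dict(eef_rot=[-1.08361339e-03,9.26287182e-05,9.99999408e-01,-4.54108697e-05],tcp_pos=[624.45,0.01,249.23])
W=load("pics/wrist0.pkl"); Tw=tcpT(S)@W["T_tool_cam"]
sc=load("pics/scene0.pkl"); sd=load("pics/side0.pkl")
for nm,f,T in (("scene",sc,sc["T"]),("side",sd,sd["T"]),("wrist",W,Tw)):
    P=cloud(f,T); hsv=cv2.cvtColor(f["frame"],cv2.COLOR_BGR2HSV)
    m0=(P[...,0]>300)&(P[...,0]<750)&(P[...,1]<430)&(P[...,1]>-450)
    print(nm,"table z",np.nanmedian(P[m0&(abs(P[...,2])<12)][:,2]))
    for lab,lo,hi in (("cu",(0,150,60),(13,255,255)),("pink",(160,80,80),(178,255,255)),("teal",(75,100,50),(95,255,255))):
        m=(cv2.inRange(hsv,lo,hi)>0)&m0&(P[...,2]>-6)&(P[...,2]<24)
        n,l,st,c=cv2.connectedComponentsWithStats(m.astype(np.uint8))
        for i in range(1,n):
            if 40<st[i,4]<3000:
                q=P[l==i]; top=q[q[:,2]>np.percentile(q[:,2],60)-3]
                print(lab,c[i].round(0),st[i,4],"depth",np.median(q,0).round(1),"bbox",((np.nanpercentile(top,2,0)+np.nanpercentile(top,98,0))/2).round(1),"ray@10",rayz(f,T,*c[i],11)[:2].round(1))
E
```

```text
scene table z -2.1712318986412242
cu [306. 216.] 113 depth [443.7  69.4  12.6] bbox [442.1  71.5  13.4] ray@10 [443.1  70.1]
cu [276. 314.] 46 depth [ 535.6 -171.6   10.9] bbox [ 531.7 -169.2   12.9] ray@10 [ 534.9 -171.3]
cu [220. 319.] 163 depth [ 452.2 -239.1   12.8] bbox [ 451.  -238.1   13.9] ray@10 [ 451.6 -238.8]
pink [323. 196.] 117 depth [442.4 142.3  12.7] bbox [442.4 145.8  13.7] ray@10 [442.1 144.5]
teal [278. 201.] 116 depth [366.3  71.2  12.5] bbox [363.9  73.1  12.9] ray@10 [365.2  72.3]
side table z 1.2136243180740394
pink [285. 323.] 162 depth [435.9 153.4  16.1] bbox [439.2 149.4  16.7] ray@10 [439.1 150.1]
teal [341. 324.] 116 depth [361.   77.1  17. ] bbox [361.   77.4  16.9] ray@10 [364.5  73.1]
wrist table z 1.0337979783594164
cu [430.  29.] 1084 depth [ 529.2 -160.2   16.7] bbox [ 528.8 -160.4   16.7] ray@10 [ 527.7 -161.5]
cu [489. 267.] 653 depth [442.6  70.9  16.4] bbox [441.7  73.   16.2] ray@10 [440.3  72.9]
pink [484. 326.] 326 depth [438.1 144.5  16.6] bbox [439.1 146.2  16.3] ray@10 [435.5 148.2]
teal [561. 270.] 489 depth [363.7  74.2  16.6] bbox [363.6  74.3  16.4] ray@10 [359.6  76.6]
```

```bash
cat >> h.py <<'E'
def topdown(f,T,x0=300,x1=800,y0=-450,y1=450,s=0.8,zmin=-10,zmax=90,dz=0):
    P=cloud(f,T); P=P.reshape(-1,3); c=f["frame"].reshape(-1,3)
    ok=(P[:,2]>zmin)&(P[:,2]<zmax)&(P[:,0]>x0)&(P[:,0]<x1)&(P[:,1]>y0)&(P[:,1]<y1)
    P=P[ok];c=c[ok]; o=np.argsort(P[:,2]);P=P[o];c=c[o]
    H=int((x1-x0)*s);Wd=int((y1-y0)*s); im=np.zeros((H,Wd,3),np.uint8); z=np.full((H,Wd),np.nan)
    r=((x1-P[:,0])*s).astype(int).clip(0,H-1); k=((y1-P[:,1])*s).astype(int).clip(0,Wd-1)
    im[r,k]=c; z[r,k]=P[:,2]
    return im,z
E
python3 - <<'E'
from h import *
S=dict(eef_rot=[-1.08361339e-03,9.26287182e-05,9.99999408e-01,-4.54108697e-05],tcp_pos=[624.45,0.01,249.23])
W=load("pics/wrist0.pkl"); Tw=tcpT(S)@W["T_tool_cam"]
sc=load("pics/scene0.pkl"); sd=load("pics/side0.pkl")
from scipy.optimize import least_squares
for nm,f,T in (("scene",sc,sc["T"]),("side",sd,sd["T"]),("wrist",W,Tw)):
    P=cloud(f,T).reshape(-1,3); hsv=cv2.cvtColor(f["frame"],cv2.COLOR_BGR2HSV).reshape(-1,3)
    # pan rim
    tz={"scene":-2.2,"side":1.2,"wrist":1}[nm]
    m=(P[:,2]-tz>31)&(P[:,2]-tz<40)&(np.hypot(P[:,0]-640,P[:,1]-90)<110)&(hsv[:,1]<70)&(hsv[:,2]>60)
    q=P[m]
    if len(q)>20:
        r=least_squares(lambda p:np.hypot(q[:,0]-p[0],q[:,1]-p[1])-73,[640,90],loss="soft_l1"); print(nm,"pan",r.x.round(1),len(q))
    im,z=topdown(f,T); cv2.imwrite(f"pics/td_{nm}.png",im)
E
```

```text
scene pan [673.6 108.1] 421
side pan [672.3 110.4] 372
wrist pan [674.5 109.5] 1472
```

View pics/td_scene.png

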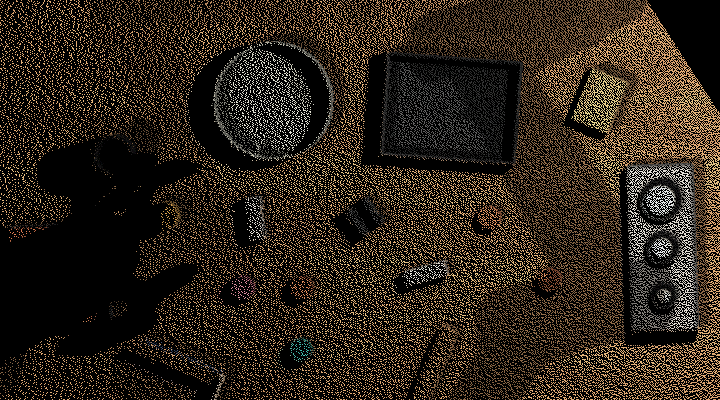

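View pics/td_side.png

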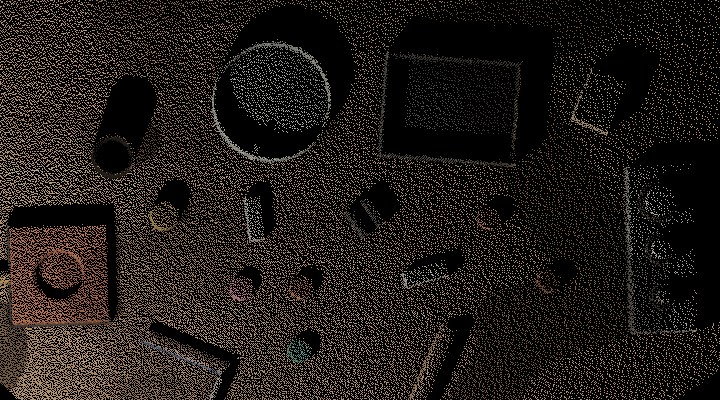

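View pics/td_wrist.png

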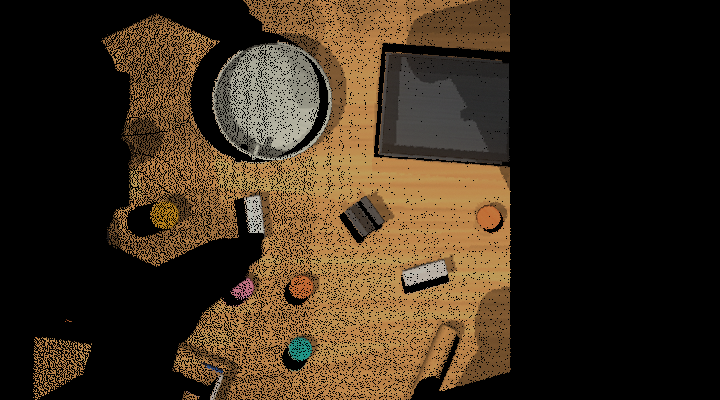

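Request:
servo_tool:
  moves:
    - {"translation": [0.73, 0.29, 0.4], "roll": 0}
    - {"translation": [0.73, 0.29, 0.4], "roll": 0}
    - {"translation": [0.73, 0.29, 0.4], "roll": 0}
    - {"translation": [0.73, 0.29, 0.4], "roll": 0}
    - {"translation": [0.73, 0.29, 0.4], "roll": 0}
    - {"translation": [0, 0, 0], "roll": 0}
  hand: 0.65
  force: 40

```text
time_s: 0.9
tcp_pos: [435.6, 73.2, 144.6]
eef_rot: [-0.002, 0.001, 1.0, -0.001]
ft_force: [0.6, 0.6, 0.8]
gripper_width: 55.5
```

```bash
cat >> h.py <<'E'
import sys
def look(name,save=True):
    from cell import telemetry, grab_frame
    s=telemetry.observe(); f=grab_frame("wrist"); T=tcpT(s)@f["T_tool_cam"]
    pickle.dump((s,f,T),open(f"pics/{name}.pkl","wb")); cv2.imwrite(f"pics/{name}.png",f["frame"]); return s,f,T
def togo(s,target):
    "tool-axis shift in 50mm units to a world point"
    return (tcpT(s)[:3,:3].T@(np.array(target,float)-s["tcp_pos"])/50).round(3)
def blobs(f,T,zlo,zhi,lo=None,hi=None,amin=150,rng=None):
    P=cloud(f,T); m=(P[...,2]>zlo)&(P[...,2]<zhi)
    if lo is not None: m&=cv2.inRange(cv2.cvtColor(f["frame"],cv2.COLOR_BGR2HSV),lo,hi)>0
    if rng: m&=(P[...,0]>rng[0])&(P[...,0]<rng[1])&(P[...,1]>rng[2])&(P[...,1]<rng[3])
    m=cv2.morphologyEx(m.astype(np.uint8),cv2.MORPH_OPEN,np.ones((3,3)))
    n,l,st,c=cv2.connectedComponentsWithStats(m)
    out=[]
    for i in range(1,n):
        if st[i,4]>=amin:
            q=P[l==i]; r=cv2.minAreaRect(q[:,:2].astype(np.float32))
            (a,b),ang=r[1],r[2]
            if a<b: ang+=90
            ang=(ang+90)%180-90
            out.append((c[i].round(0),st[i,4],np.array(r[0]).round(1),round(float(np.median(q[:,2])),1),(round(max(a,b),1),round(min(a,b),1)),round(ang,1)))
            print("px",out[-1][0],"n",st[i,4],"xy",out[-1][2],"z",out[-1][3],"size",out[-1][4],"long axis deg",out[-1][5])
    return out
CU=((0,150,60),(13,255,255)); AL=((0,0,110),(180,60,255))
E
python3 - <<'E'
from h import *
s,f,T=look("w1"); print(s["time_s"],s["tcp_pos"].round(1),s["gripper_width"])
print("cu");blobs(f,T,8,22,*CU);print("al");blobs(f,T,14,26,*AL)
print(togo(s,(441.5,73,21)))
E
```

```text
0.9 [435.6  73.2 144.6] 55.46341830751291
cu
px [317. 233.] n 1178 xy [440.7  72.8] z 16.7 size (28.7, 28.1) long axis deg 89.1
al
px [293.  20.] n 1150 xy [454.4 -67.9] z 20.9 size (25.5, 17.1) long axis deg -74.5
px [204. 306.] n 1163 xy [527.4 131.6] z 20.7 size (53.8, 19.0) long axis deg 7.4
[-1.280e-01  1.000e-03  2.472e+00]
```

View pics/w1.png

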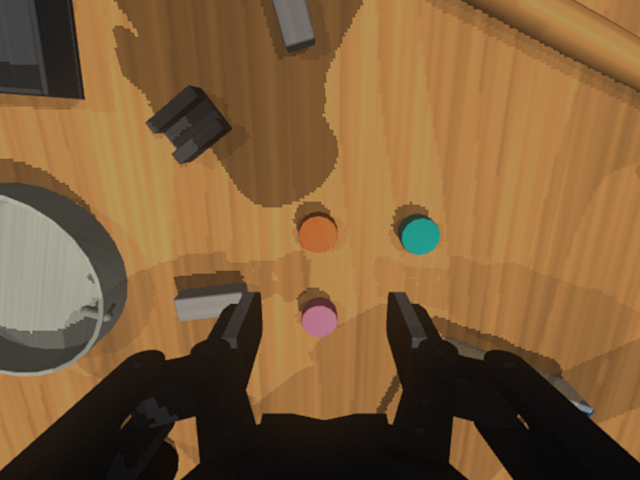

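The copper slug at (318,233) is clearly apart from the pink one (319,318) and the turquoise one (418,235). Descending.

Request:
servo_tool:
  moves:
    - {"translation": [-0.1, 0, 0.6], "roll": 0}
    - {"translation": [0, 0, 0.6], "roll": 0}
    - {"translation": [0, 0, 0.6], "roll": 0}
    - {"translation": [0, 0, 0.6], "roll": 0}
    - {"translation": [0, 0, 0.05], "roll": 0}

```text
time_s: 1.58
tcp_pos: [454.1, 76.6, 24.5]
eef_rot: [0.007, 0.001, 1.0, 0.002]
ft_force: [-0.5, 1.2, 0.6]
gripper_width: 55.7
```

Request:
servo_tool:
  moves:
    - {"translation": [0, 0, 0], "roll": 0}
    - {"translation": [0, 0, 0], "roll": 0}
    - {"translation": [0, 0, 0], "roll": 0}
    - {"translation": [0, 0, 0], "roll": 0}
  hand: 0
  force: 60

```text
time_s: 2.08
tcp_pos: [456.9, 77.1, 26.0]
eef_rot: [0.009, 0.001, 1.0, 0.004]
ft_force: [-0.1, -0.5, -1.6]
gripper_width: 26.9
```

```bash
python3 - <<'E'
from h import *
s,f,T=look("w2"); print(s["time_s"],s["tcp_pos"].round(1),s["gripper_width"],s["eef_rot"].round(4),s["q"].round(3),s["joint_vel"].round(3))
E
```

```text
2.075 [456.9  77.1  26. ] 26.92990339897428 [0.0091 0.0013 1.     0.0035] [ 0.521  0.42  -0.662  0.006 -0.47  -0.529] [-0.002 -0.005  0.004  0.001  0.002 -0.   ]
```

View pics/w2.png

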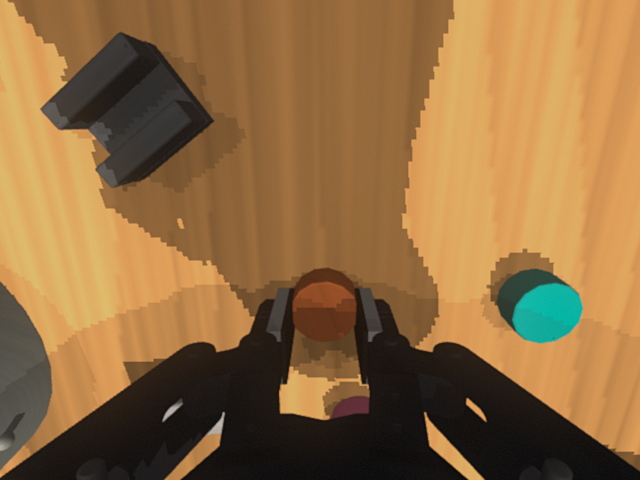

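Request:
servo_tool:
  moves:
    - {"translation": [0, 0, -0.5], "roll": 0}
    - {"translation": [0, 0, -0.6], "roll": 0}
    - {"translation": [0, 0, -0.6], "roll": 0}
    - {"translation": [-0.9, 0, -0.1], "roll": 0}
    - {"translation": [-0.9, 0, 0], "roll": 0}
    - {"translation": [-0.9, 0, 0], "roll": 0}
    - {"translation": [-0.9, 0, 0], "roll": 0}
    - {"translation": [-0.5, 0, 0], "roll": 0}
    - {"translation": [0, 0, 0], "roll": 0}

```text
time_s: 3.25
tcp_pos: [664.9, 75.7, 122.4]
eef_rot: [0.009, 0.001, 1.0, 0.004]
ft_force: [-0.8, -0.3, -1.3]
gripper_width: 27.2
```

Request:
servo_tool:
  moves:
    - {"translation": [-0.1, 0, 0.5], "roll": 0}
    - {"translation": [-0.05, 0, 0.5], "roll": 0}
    - {"translation": [0, 0, 0.4], "roll": 0}
    - {"translation": [0, 0, 0.3], "roll": 0}
    - {"translation": [0, 0, 0.0], "roll": 0}

```text
time_s: 3.88
tcp_pos: [669.6, 76.5, 35.0]
eef_rot: [0.008, 0.001, 1.0, 0.004]
ft_force: [0.2, 0.1, -0.7]
gripper_width: 27.3
```

Request:
servo_tool:
  moves:
    - {"translation": [0, 0, 0], "roll": 0}
    - {"translation": [0, 0, 0], "roll": 0}
    - {"translation": [0, 0, 0], "roll": 0}
    - {"translation": [0, 0, -0.8], "roll": 0}
    - {"translation": [0, 0, -0.8], "roll": 0}
    - {"translation": [0.3, 0.2, -0.8], "roll": 1}
    - {"translation": [0.9, 0.3, 0], "roll": 1}
    - {"translation": [0.9, 0.3, 0], "roll": 1}
    - {"translation": [0.9, 0.3, 0], "roll": 1}
    - {"translation": [0, 0, 0], "roll": 1}
    - {"translation": [0, 0, 0], "roll": 1}
    - {"translation": [0, 0, 0], "roll": 1}
    - {"translation": [0, 0, 0], "roll": 1}
    - {"translation": [0, 0, 0], "roll": 1}
    - {"translation": [0, 0, 0], "roll": 1}
    - {"translation": [0, 0, 0], "roll": 0}
  hand: 0.65

```text
time_s: 5.88
tcp_pos: [536.9, 171.0, 170.0]
eef_rot: [0.008, 0.66, 0.751, 0.02]
ft_force: [0.3, 0.5, 0.5]
gripper_width: 55.6
```

```bash
python3 - <<'E'
from h import *
s,f,T=look("w3"); print(s["time_s"],s["tcp_pos"].round(1),s["gripper_width"],s["eef_rot"].round(4),s["q"].round(3)); print(tcpT(s)[:3,:3].round(3))
blobs(f,T,14,26,*AL);blobs(f,T,8,26,*CU)
E
```

```text
5.875 [536.9 171.  170. ] 55.60478026365679 [0.008  0.6596 0.7513 0.0198] [ 0.599  0.334 -0.291  0.007 -0.904 -2.044]
[[-0.13   0.991  0.038]
 [ 0.991  0.129  0.019]
 [ 0.014  0.04  -0.999]]
px [ 5. 62.] n 287 xy [452.  -59.4] z 21.0 size (19.0, 10.0) long axis deg 4.2
px [274. 198.] n 1672 xy [527.  131.7] z 20.8 size (54.3, 19.6) long axis deg 7.0
px [530. 135.] n 818 xy [458.9 316.1] z 22.5 size (118.2, 2.5) long axis deg 2.0
px [607. 151.] n 4456 xy [457.5 381.3] z 12.9 size (53.8, 52.0) long axis deg 34.8
px [197. 335.] n 439 xy [665.   69.9] z 20.4 size (26.8, 13.8) long axis deg -48.1
```

View pics/w3.png

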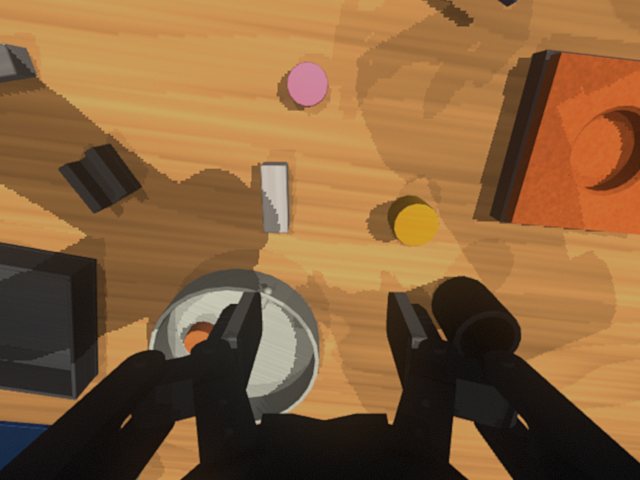

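```bash
cat >> h.py <<'E'
def go(*target):
    from cell import telemetry
    s=telemetry.observe(); M=tcpT(s)[:3,:3]
    print("t",s["time_s"],"tcp",s["tcp_pos"].round(1),"w",round(s["gripper_width"],1),"jaw deg",round(float(np.degrees(np.arctan2(M[1,0],M[0,0]))),1),"toolz",M[:,2].round(3))
    if target: print("to",target,togo(s,target))
E
python3 -c "
from h import *
go(527,131.7,60);go(527,131.7,22)"
```

```text
t 5.925 tcp [536.9 171.  170. ] w 55.8 jaw deg 97.5 toolz [ 0.038  0.019 -0.999]
to (527, 131.7, 60) [-0.785 -0.387  2.175]
t 5.925 tcp [536.9 171.  170. ] w 55.8 jaw deg 97.5 toolz [ 0.038  0.019 -0.999]
to (527, 131.7, 22) [-0.796 -0.417  2.935]
```

Request:
servo_tool:
  moves:
    - {"translation": [-0.3, -0.1, 0.4], "roll": 0}
    - {"translation": [-0.3, -0.15, 0.4], "roll": 0}
    - {"translation": [-0.2, -0.15, 0.4], "roll": 0}
    - {"translation": [0, 0, 0.4], "roll": 0}
    - {"translation": [0, 0, 0.4], "roll": 0}
    - {"translation": [0, 0, 0], "roll": 0}

```text
time_s: 6.68
tcp_pos: [527.7, 130.2, 68.5]
eef_rot: [0.009, 0.654, 0.756, 0.023]
ft_force: [-0.3, -0.1, 0.6]
gripper_width: 55.2
```

```bash
python3 -c "
from h import *
go(527,131.7,22)"
```

```text
t 6.675 tcp [527.7 130.2  68.5] w 55.2 jaw deg 98.3 toolz [ 0.044  0.022 -0.999]
to (527, 131.7, 22) [ 0.016 -0.052  0.93 ]
```

Request:
servo_tool:
  moves:
    - {"translation": [0, -0.03, 0.4], "roll": 0}
    - {"translation": [0, -0.02, 0.3], "roll": 0}
    - {"translation": [0, 0, 0.2], "roll": 0}
    - {"translation": [0, 0, 0], "roll": 0}

```text
time_s: 7.18
tcp_pos: [529.9, 132.4, 25.3]
eef_rot: [0.011, 0.652, 0.757, 0.026]
ft_force: [1.4, -0.3, 0.3]
gripper_width: 56.1
```

Request:
servo_tool:
  moves:
    - {"translation": [0, 0, 0], "roll": 0}
    - {"translation": [0, 0, 0], "roll": 0}
    - {"translation": [0, 0, 0], "roll": 0}
    - {"translation": [0, 0, 0], "roll": 0}
    - {"translation": [0, 0, 0], "roll": 0}
  hand: 0

```text
time_s: 7.8
tcp_pos: [530.9, 132.9, 26.9]
eef_rot: [0.011, 0.652, 0.758, 0.027]
ft_force: [-0.1, -1.1, -1.4]
gripper_width: 18.6
```

Request:
servo_tool:
  moves:
    - {"translation": [0, 0, -0.5], "roll": 0}
    - {"translation": [0, 0, -0.7], "roll": 0}
    - {"translation": [0, 0, -0.7], "roll": 0}
    - {"translation": [-0.8, 0.3, -0.1], "roll": 0}
    - {"translation": [-0.8, 0.3, 0], "roll": 0}
    - {"translation": [-0.8, 0.4, 0], "roll": 0}
    - {"translation": [-0.8, 0.4, 0], "roll": 0}
    - {"translation": [-0.8, 0.4, 0], "roll": 0}
    - {"translation": [-0.7, 0.3, 0], "roll": 0}
    - {"translation": [0, 0, 0], "roll": 0}

```text
time_s: 9.05
tcp_pos: [667.7, -92.8, 130.1]
eef_rot: [0.011, 0.651, 0.759, 0.026]
ft_force: [0.1, 0.0, -0.7]
gripper_width: 18.4
```

```bash
python3 - <<'E'
from h import *
s,f,T=look("w4"); go()
im,z=topdown(f,T,500,780,-300,100,2); cv2.imwrite("pics/td4.png",im)
blobs(f,T,31,42,amin=300,rng=(560,780,-230,0))
E
```

```text
t 9.1 tcp [667.  -91.7 130. ] w 18.2 jaw deg 98.8 toolz [ 0.05   0.026 -0.998]
px [278. 199.] n 5917 xy [ 664.8 -112.7] z 35.4 size (170.6, 130.9) long axis deg 85.9
```

View pics/w4.png

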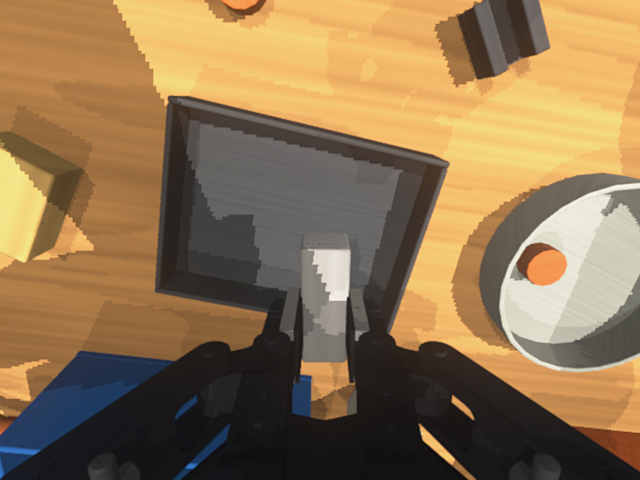

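View pics/td4.png

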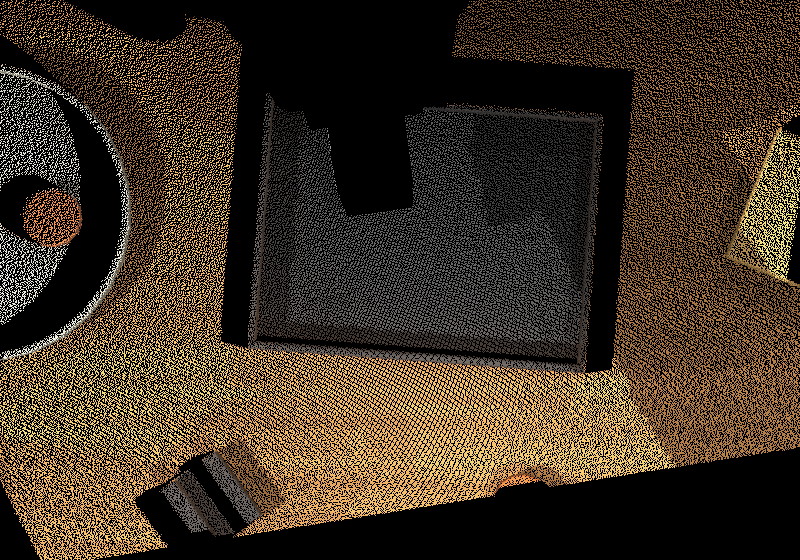

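Request:
servo_tool:
  moves:
    - {"translation": [0, -0.1, 0.6], "roll": 0}
    - {"translation": [0, -0.1, 0.6], "roll": 0}
    - {"translation": [0, 0, 0.4], "roll": 0}
    - {"translation": [0, 0, 0.25], "roll": 0}
    - {"translation": [0, 0, 0], "roll": 0}

```text
time_s: 9.72
tcp_pos: [659.3, -86.3, 35.4]
eef_rot: [0.01, 0.649, 0.76, 0.026]
ft_force: [0.1, -0.7, -0.4]
gripper_width: 18.0
```

Request:
servo_tool:
  moves:
    - {"translation": [0, 0, 0], "roll": 0}
    - {"translation": [0, 0, 0], "roll": 0}
    - {"translation": [0, 0, 0], "roll": 0}
    - {"translation": [0, 0, -0.7], "roll": 0}
    - {"translation": [0, 0, -0.7], "roll": 0}
    - {"translation": [0, 0, -0.7], "roll": -1}
    - {"translation": [0.1, -0.9, 0], "roll": -1}
    - {"translation": [0.1, -0.9, 0], "roll": -1}
    - {"translation": [0.2, -0.9, 0], "roll": -1}
    - {"translation": [0.2, -0.9, 0], "roll": -1}
    - {"translation": [0.1, -0.3, 0], "roll": -1}
    - {"translation": [0, 0, 0], "roll": -1}
    - {"translation": [0, 0, 0], "roll": -1}
    - {"translation": [0, 0, 0], "roll": -0.5}
    - {"translation": [0, 0, 0], "roll": 0}
  hand: 0.6

```text
time_s: 11.6
tcp_pos: [468.3, -163.3, 141.2]
eef_rot: [0.034, 0.094, 0.995, 0.016]
ft_force: [-0.7, 0.7, -0.5]
gripper_width: 51.4
```

```bash
python3 - <<'E'
from h import *
s,f,T=look("w5"); go()
blobs(f,T,14,26,*AL);blobs(f,T,8,26,*CU)
E
```

```text
t 11.65 tcp [ 468.3 -163.3  141.1] w 51.6 jaw deg 169.2 toolz [ 0.071  0.026 -0.997]
px [365. 321.] n 1319 xy [458.1 -81.5] z 20.7 size (55.0, 19.4) long axis deg -75.1
px [132. 349.] n 861 xy [656.1 -86.7] z 24.7 size (54.9, 19.8) long axis deg 6.6
px [ 29. 432.] n 167 xy [807.8  -3. ] z 20.2 size (23.1, 3.9) long axis deg 68.6
px [343. 121.] n 1575 xy [ 450.6 -236.7] z 16.8 size (29.1, 28.5) long axis deg -68.2
px [261. 242.] n 1177 xy [ 527.7 -161.2] z 16.7 size (29.2, 28.9) long axis deg -6.5
px [177. 474.] n 151 xy [673.2  67.2] z 20.6 size (23.6, 12.7) long axis deg 9.2
```

View pics/w5.png

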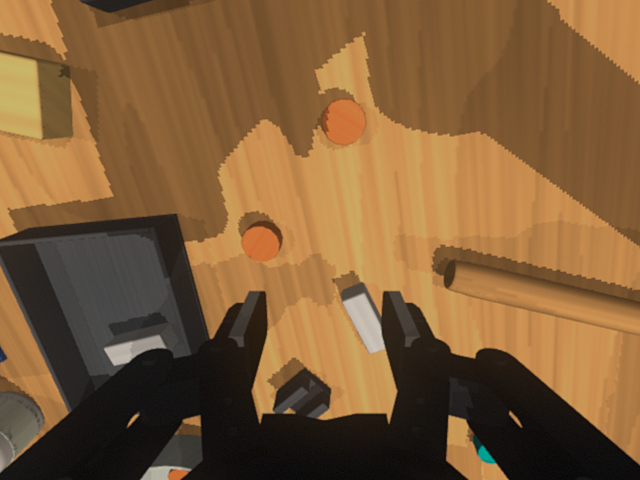

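Request:
servo_tool:
  moves:
    - {"translation": [0, 0.4, 0], "roll": -0.8}
    - {"translation": [0, 0.4, 0], "roll": -0.8}
    - {"translation": [0, 0.4, 0], "roll": -0.8}
    - {"translation": [0, 0.4, 0], "roll": -0.8}
    - {"translation": [0, 0, 0], "roll": 0}

```text
time_s: 12.28
tcp_pos: [470.4, -82.1, 144.5]
eef_rot: [0.038, -0.133, 0.99, 0.008]
ft_force: [-0.8, -0.7, 0.6]
gripper_width: 51.3
```

```bash
python3 -c "
from h import *
go(458,-81.5,60);go(458,-81.5,23)
from cell import telemetry; print(telemetry.observe()['q'].round(3))"
```

```text
t 12.275 tcp [470.4 -82.1 144.5] w 51.3 jaw deg -164.8 toolz [ 0.074  0.026 -0.997]
to (458, -81.5, 60) [0.369 0.067 1.667]
t 12.275 tcp [470.4 -82.1 144.5] w 51.3 jaw deg -164.8 toolz [ 0.074  0.026 -0.997]
to (458, -81.5, 23) [0.427 0.063 2.405]
[ 0.16   0.22  -0.529 -0.021 -0.745  0.121]
```

Request:
servo_tool:
  moves:
    - {"translation": [0.1, 0.02, 0.3], "roll": 0}
    - {"translation": [0.1, 0.02, 0.3], "roll": 0}
    - {"translation": [0.1, 0, 0.3], "roll": 0}
    - {"translation": [0.1, 0, 0.3], "roll": 0}
    - {"translation": [0, 0, 0.3], "roll": 0}
    - {"translation": [0, 0, 0], "roll": 0}

```text
time_s: 13.02
tcp_pos: [458.2, -85.9, 67.5]
eef_rot: [0.041, -0.125, 0.991, 0.008]
ft_force: [0.5, -0.1, -0.9]
gripper_width: 51.2
```

```bash
python3 -c "
from h import *
go(458,-81.5,23)"
```

```text
t 13.025 tcp [458.2 -85.9  67.5] w 51.2 jaw deg -165.6 toolz [ 0.079  0.026 -0.997]
to (458, -81.5, 23) [0.056 0.081 0.889]
```

Request:
servo_tool:
  moves:
    - {"translation": [0.04, 0.04, 0.3], "roll": 0}
    - {"translation": [0.03, 0.04, 0.3], "roll": 0}
    - {"translation": [0.02, 0.02, 0.24], "roll": 0}
    - {"translation": [0, 0, 0], "roll": 0}

```text
time_s: 13.52
tcp_pos: [458.8, -81.9, 26.7]
eef_rot: [0.044, -0.123, 0.991, 0.008]
ft_force: [0.4, 0.7, -0.0]
gripper_width: 51.2
```

```bash
python3 -c "
from h import *
go(458,-81.5,23)"
```

```text
t 13.525 tcp [458.8 -81.9  26.7] w 51.2 jaw deg -165.9 toolz [ 0.085  0.026 -0.996]
to (458, -81.5, 23) [0.02  0.011 0.072]
```

Request:
servo_tool:
  moves:
    - {"translation": [0.02, 0, 0.06], "roll": 0}
    - {"translation": [0, 0, 0], "roll": 0}
    - {"translation": [0, 0, 0], "roll": 0}
    - {"translation": [0, 0, 0], "roll": 0}
    - {"translation": [0, 0, 0], "roll": 0}
  hand: 0

```text
time_s: 14.15
tcp_pos: [459.0, -82.1, 25.1]
eef_rot: [0.045, -0.123, 0.991, 0.008]
ft_force: [-0.6, -0.4, -0.3]
gripper_width: 18.5
```

Request:
servo_tool:
  moves:
    - {"translation": [0, 0, -0.7], "roll": 0}
    - {"translation": [0, 0, -0.9], "roll": 0}
    - {"translation": [0, 0, -0.9], "roll": 0}
    - {"translation": [0, 0, 0], "roll": 0}

```text
time_s: 14.65
tcp_pos: [447.7, -85.6, 152.6]
eef_rot: [0.044, -0.123, 0.991, 0.008]
ft_force: [-0.6, 0.8, -1.3]
gripper_width: 18.8
```

```bash
python3 -c "
from h import *
go(662,-145,140)"
```

```text
t 14.65 tcp [447.7 -85.6 152.6] w 18.8 jaw deg -165.9 toolz [ 0.085  0.026 -0.996]
to (662, -145, 140) [-3.83  -2.199  0.585]
```

Request:
servo_tool:
  moves:
    - {"translation": [-0.78, -0.45, 0], "roll": 0}
    - {"translation": [-0.78, -0.45, 0], "roll": 0}
    - {"translation": [-0.78, -0.45, 0], "roll": 0}
    - {"translation": [-0.78, -0.45, 0], "roll": 0}
    - {"translation": [-0.78, -0.45, 0], "roll": 0}
    - {"translation": [0, 0, 0], "roll": 0}

```text
time_s: 15.4
tcp_pos: [665.0, -148.8, 159.8]
eef_rot: [0.038, -0.122, 0.992, 0.01]
ft_force: [-0.5, 0.5, -0.5]
gripper_width: 18.7
```

```bash
python3 -c "
from h import *
go(662,-147,36)"
```

```text
t 15.4 tcp [ 665.  -148.8  159.8] w 18.7 jaw deg -166.0 toolz [ 0.072  0.028 -0.997]
to (662, -147, 36) [0.241 0.024 2.466]
```

Request:
servo_tool:
  moves:
    - {"translation": [0.07, 0, 0.7], "roll": 0}
    - {"translation": [0.07, 0, 0.7], "roll": 0}
    - {"translation": [0.05, 0, 0.6], "roll": 0}
    - {"translation": [0.03, 0, 0.4], "roll": 0}
    - {"translation": [0, 0, 0], "roll": 0}

```text
time_s: 16.02
tcp_pos: [656.3, -146.7, 29.5]
eef_rot: [0.032, -0.121, 0.992, 0.011]
ft_force: [-0.2, 0.4, -0.3]
gripper_width: 18.8
```

```bash
python3 -c "
from h import *
go(662,-147,36)"
```

```text
t 16.025 tcp [ 656.3 -146.7   29.5] w 18.8 jaw deg -166.1 toolz [ 0.06   0.03  -0.998]
to (662, -147, 36) [-0.118 -0.031 -0.124]
```

Request:
servo_tool:
  moves:
    - {"translation": [0, 0, 0], "roll": 0}
    - {"translation": [0, 0, 0], "roll": 0}
    - {"translation": [0, 0, 0], "roll": 0}
    - {"translation": [0, 0, -0.9], "roll": 0}
    - {"translation": [0, 0, -0.9], "roll": 0}
    - {"translation": [0.5, 0.1, -0.2], "roll": 0}
    - {"translation": [0.5, 0.1, 0], "roll": 0.5}
    - {"translation": [0.5, 0.1, 0], "roll": 0.5}
    - {"translation": [0.5, 0.1, 0], "roll": 0.5}
    - {"translation": [0.5, 0, 0], "roll": 0.5}
    - {"translation": [0, 0, 0], "roll": 0}
  hand: 0.6

```text
time_s: 17.4
tcp_pos: [522.6, -149.8, 133.0]
eef_rot: [0.038, 0.022, 0.999, 0.016]
ft_force: [-0.2, -0.2, 0.7]
gripper_width: 51.5
```

```bash
python3 - <<'E'
from h import *
s,f,T=look("w6"); 
blobs(f,T,14,26,*AL);blobs(f,T,8,26,*CU)
go(528,-161,23)
E
```

```text
px [154. 246.] n 1641 xy [ 657.3 -145.1] z 24.7 size (54.7, 20.0) long axis deg -75.6
px [172. 316.] n 1370 xy [656.3 -86.5] z 24.7 size (54.5, 19.8) long axis deg 6.3
px [ 32. 388.] n 196 xy [806.6  -5.9] z 20.3 size (22.3, 4.0) long axis deg 75.8
px [448.  99.] n 2009 xy [ 451.1 -236.4] z 16.7 size (29.2, 28.9) long axis deg -4.3
px [330. 217.] n 1348 xy [ 527.6 -161.2] z 16.7 size (29.1, 28.6) long axis deg 86.0
px [188. 458.] n 423 xy [672.6  71.9] z 20.6 size (27.3, 23.2) long axis deg 48.3
t 17.45 tcp [ 524.1 -149.8  133.4] w 51.2 jaw deg 177.5 toolz [ 0.079  0.029 -0.996]
to (528, -161, 23) [ 0.083 -0.291  2.199]
```

View pics/w6.png

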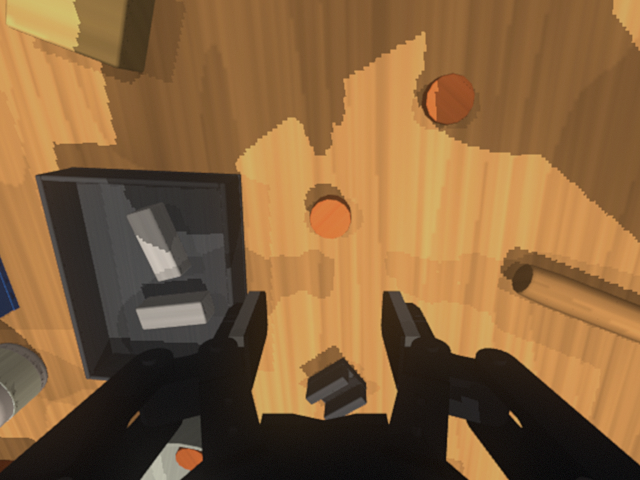

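Both bars lie flat in the tray at (154,246) and (172,316). The next copper slug is at (330,217).

Request:
servo_tool:
  moves:
    - {"translation": [0.05, -0.12, 0.6], "roll": 0}
    - {"translation": [0.03, -0.1, 0.6], "roll": 0}
    - {"translation": [0, -0.05, 0.5], "roll": 0}
    - {"translation": [0, 0, 0], "roll": 0}

```text
time_s: 17.95
tcp_pos: [533.8, -161.3, 49.0]
eef_rot: [0.045, 0.019, 0.999, 0.015]
ft_force: [0.7, 0.2, 1.0]
gripper_width: 51.5
```

```bash
python3 -c "
from h import *
go(527.6,-161.2,22)"
```

```text
t 17.95 tcp [ 533.8 -161.3   49. ] w 51.5 jaw deg 177.8 toolz [ 0.09   0.027 -0.996]
to (527.6, -161.2, 22) [ 0.172 -0.018  0.526]
```

Request:
servo_tool:
  moves:
    - {"translation": [0.08, -0.01, 0.25], "roll": 0}
    - {"translation": [0.08, 0, 0.25], "roll": 0}
    - {"translation": [0, 0, 0], "roll": 0}

```text
time_s: 18.32
tcp_pos: [530.1, -160.8, 23.9]
eef_rot: [0.047, 0.018, 0.999, 0.014]
ft_force: [-0.1, -0.5, -0.1]
gripper_width: 51.7
```

Request:
servo_tool:
  moves:
    - {"translation": [0, 0, 0], "roll": 0}
    - {"translation": [0, 0, 0], "roll": 0}
    - {"translation": [0, 0, 0], "roll": 0}
    - {"translation": [0, 0, 0], "roll": 0}
  hand: 0

```text
time_s: 18.82
tcp_pos: [530.6, -160.7, 25.2]
eef_rot: [0.048, 0.018, 0.999, 0.014]
ft_force: [0.5, 0.8, -1.1]
gripper_width: 27.0
```

```bash
python3 -c "
from h import *
go(673,112,140)"
```

```text
t 18.825 tcp [ 530.6 -160.7   25.2] w 27.0 jaw deg 177.9 toolz [ 0.096  0.027 -0.995]
to (673, 112, 140) [-2.851  5.616 -1.863]
```

Request:
servo_tool:
  moves:
    - {"translation": [0, 0, -1.0], "roll": 0}
    - {"translation": [0, 0, -1.0], "roll": 0}
    - {"translation": [-0.5, 0.8, -0.1], "roll": 0}
    - {"translation": [-0.5, 0.85, 0], "roll": 0}
    - {"translation": [-0.5, 0.85, 0], "roll": 0}
    - {"translation": [-0.5, 0.85, 0], "roll": 0}
    - {"translation": [-0.5, 0.85, 0], "roll": 0}
    - {"translation": [-0.5, 0.85, 0], "roll": 0}
    - {"translation": [0, 0.5, 0], "roll": 0}
    - {"translation": [0, 0, 0], "roll": 0}

```text
time_s: 20.08
tcp_pos: [683.3, 116.1, 154.4]
eef_rot: [0.047, 0.02, 0.999, 0.015]
ft_force: [0.4, -0.6, -0.8]
gripper_width: 26.8
```

```bash
python3 -c "
from h import *
go(673,112,37)"
```

```text
t 20.075 tcp [683.3 116.1 154.4] w 26.8 jaw deg 177.7 toolz [ 0.095  0.028 -0.995]
to (673, 112, 37) [ 0.42  -0.164  2.315]
```

Request:
servo_tool:
  moves:
    - {"translation": [0.12, -0.05, 0.8], "roll": 0}
    - {"translation": [0.12, -0.05, 0.8], "roll": 0}
    - {"translation": [0.1, -0.05, 0.5], "roll": 0}
    - {"translation": [0.0, 0, 0.2], "roll": 0}
    - {"translation": [0, 0, 0], "roll": 0}

```text
time_s: 20.7
tcp_pos: [677.0, 109.5, 36.1]
eef_rot: [0.048, 0.021, 0.999, 0.015]
ft_force: [0.6, 0.7, -1.2]
gripper_width: 27.1
```

```bash
python3 -c "
from h import *
go(673,112,37)"
```

```text
t 20.7 tcp [677.  109.5  36.1] w 27.1 jaw deg 177.5 toolz [ 0.096  0.028 -0.995]
to (673, 112, 37) [ 0.08   0.048 -0.024]
```

Request:
servo_tool:
  moves:
    - {"translation": [0, 0, 0], "roll": 0}
    - {"translation": [0, 0, 0], "roll": 0}
    - {"translation": [0, 0, 0], "roll": 0}
    - {"translation": [0, 0, -1], "roll": 0}
    - {"translation": [0, 0, -1], "roll": 0}
    - {"translation": [0.5, -0.8, -0.1], "roll": 0}
    - {"translation": [0.5, -0.8, 0], "roll": 0}
    - {"translation": [0.5, -0.8, 0], "roll": 0}
    - {"translation": [0.5, -0.8, 0], "roll": 0}
    - {"translation": [0.5, -0.8, 0], "roll": 0}
    - {"translation": [0.5, -0.8, 0], "roll": 0}
    - {"translation": [0.5, -0.8, 0], "roll": 0}
    - {"translation": [0.5, -0.8, 0], "roll": 0}
    - {"translation": [0.1, -0.2, 0], "roll": 0}
    - {"translation": [0, 0, 0], "roll": 0}
  hand: 0.6

```text
time_s: 22.58
tcp_pos: [451.9, -221.8, 122.4]
eef_rot: [0.063, 0.018, 0.998, 0.017]
ft_force: [1.1, -0.0, 0.2]
gripper_width: 51.3
```

```bash
python3 - <<'E'
from h import *
s,f,T=look("w7"); 
blobs(f,T,14,26,*AL);blobs(f,T,8,26,*CU)
go(451,-236.5,24)
print(s["q"].round(3))
E
```

```text
px [ 94. 327.] n 1261 xy [ 657.2 -145.4] z 24.7 size (54.5, 21.5) long axis deg -75.7
px [ 93. 383.] n 260 xy [671.  -86.4] z 24.6 size (24.8, 16.9) long axis deg 7.4
px [337. 278.] n 1281 xy [ 458.1 -190.6] z 16.6 size (29.3, 28.3) long axis deg -68.0
t 22.625 tcp [ 452.1 -221.4  122.4] w 51.4 jaw deg 177.9 toolz [ 0.126  0.031 -0.992]
to (451, -236.5, 24) [ 0.256 -0.373  1.94 ]
[-0.164  0.281 -0.494 -0.082 -0.678  0.19 ]
```

View pics/w7.png

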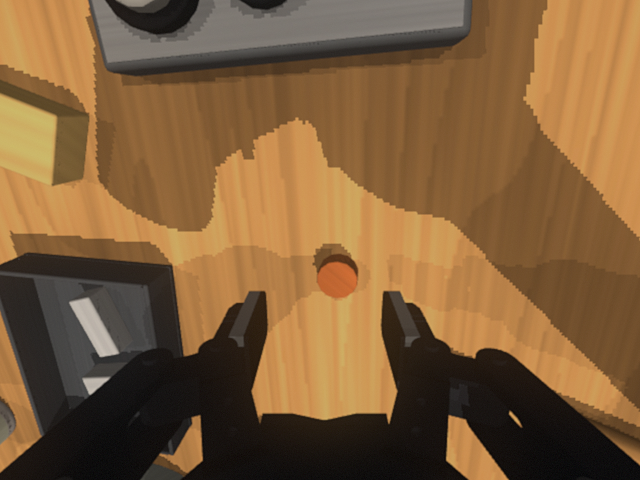

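The third slug was knocked: it is now at pixel (337,278), world (458,-191), still the copper one. Going for it there.

```bash
python3 -c "
from h import *
go(458,-190.6,25)"
```

```text
t 22.625 tcp [ 452.1 -221.4  122.4] w 51.4 jaw deg 177.9 toolz [ 0.126  0.031 -0.992]
to (458, -190.6, 25) [0.148 0.55  1.967]
```

Request:
servo_tool:
  moves:
    - {"translation": [0.05, 0.2, 0.3], "roll": 0}
    - {"translation": [0.05, 0.2, 0.4], "roll": 0}
    - {"translation": [0.05, 0.15, 0.4], "roll": 0}
    - {"translation": [0, 0, 0.3], "roll": 0}
    - {"translation": [0, 0, 0], "roll": 0}

```text
time_s: 23.25
tcp_pos: [461.1, -185.8, 53.5]
eef_rot: [0.066, 0.012, 0.998, 0.016]
ft_force: [-0.4, 0.2, 0.3]
gripper_width: 51.2
```

```bash
python3 -c "
from h import *
go(458,-190.6,25)"
```

```text
t 23.25 tcp [ 461.1 -185.8   53.5] w 51.2 jaw deg 178.5 toolz [ 0.133  0.031 -0.991]
to (458, -190.6, 25) [ 0.134 -0.118  0.553]
```

Request:
servo_tool:
  moves:
    - {"translation": [0.06, -0.06, 0.27], "roll": 0}
    - {"translation": [0.06, -0.05, 0.27], "roll": 0}
    - {"translation": [0, 0, 0], "roll": 0}

```text
time_s: 23.62
tcp_pos: [460.0, -189.7, 25.1]
eef_rot: [0.068, 0.011, 0.998, 0.016]
ft_force: [-0.5, 0.7, -0.6]
gripper_width: 51.4
```

Request:
servo_tool:
  moves:
    - {"translation": [0, 0, 0], "roll": 0}
    - {"translation": [0, 0, 0], "roll": 0}
    - {"translation": [0, 0, 0], "roll": 0}
    - {"translation": [0, 0, 0], "roll": 0}
  hand: 0

```text
time_s: 24.12
tcp_pos: [459.7, -190.1, 25.8]
eef_rot: [0.068, 0.012, 0.997, 0.016]
ft_force: [0.3, -0.4, -2.2]
gripper_width: 26.9
```

Request:
servo_tool:
  moves:
    - {"translation": [0, 0, -1.0], "roll": 0}
    - {"translation": [0, 0, -1.0], "roll": 0}
    - {"translation": [0, 0, -0.4], "roll": 0}
    - {"translation": [0, 0, 0], "roll": 0}

```text
time_s: 24.62
tcp_pos: [443.0, -194.0, 146.7]
eef_rot: [0.067, 0.012, 0.998, 0.016]
ft_force: [-0.7, -0.1, -1.0]
gripper_width: 26.7
```

```bash
python3 -c "
from h import *
go(673,140,140)"
```

```text
t 24.625 tcp [ 443.  -194.   146.7] w 26.7 jaw deg 178.5 toolz [ 0.133  0.031 -0.991]
to (673, 140, 140) [-4.367  6.769  0.953]
```

Request:
servo_tool:
  moves:
    - {"translation": [-1, 0, 0.1], "roll": 0}
    - {"translation": [-1, 0, 0.1], "roll": 0}
    - {"translation": [-1, 0, 0.1], "roll": 0}
    - {"translation": [-1, 0, 0.1], "roll": 0}

```text
time_s: 25.12
tcp_pos: [643.4, -198.2, 146.3]
eef_rot: [0.062, 0.013, 0.998, 0.018]
ft_force: [-0.1, -0.6, -0.9]
gripper_width: 27.1
```

```bash
python3 -c "
from h import *
go(673,140,140)"
```

```text
t 25.125 tcp [ 643.4 -198.2  146.3] w 27.1 jaw deg 178.3 toolz [ 0.123  0.034 -0.992]
to (673, 140, 140) [-0.378  6.766  0.427]
```

Request:
servo_tool:
  moves:
    - {"translation": [-0.05, 0.95, 0.05], "roll": 0}
    - {"translation": [-0.05, 0.95, 0.05], "roll": 0}
    - {"translation": [-0.05, 0.95, 0.05], "roll": 0}
    - {"translation": [-0.05, 0.95, 0.05], "roll": 0}
    - {"translation": [-0.05, 0.95, 0.05], "roll": 0}
    - {"translation": [-0.05, 0.95, 0.05], "roll": 0}
    - {"translation": [-0.05, 0.95, 0.05], "roll": 0}
    - {"translation": [0, 0, 0], "roll": 0}

```text
time_s: 26.12
tcp_pos: [671.1, 144.2, 119.4]
eef_rot: [0.049, 0.015, 0.999, 0.016]
ft_force: [0.5, 0.1, -1.0]
gripper_width: 26.9
```

```bash
python3 -c "
from h import *
go(673,142,38)"
```

```text
t 26.125 tcp [671.1 144.2 119.4] w 26.9 jaw deg 178.2 toolz [ 0.097  0.03  -0.995]
to (673, 142, 38) [ 0.117 -0.096  1.622]
```

Request:
servo_tool:
  moves:
    - {"translation": [0.05, -0.05, 0.8], "roll": 0}
    - {"translation": [0.05, -0.05, 0.6], "roll": 0}
    - {"translation": [0.0, 0, 0.2], "roll": 0}
    - {"translation": [0, 0, 0], "roll": 0}

```text
time_s: 26.62
tcp_pos: [671.9, 139.7, 31.9]
eef_rot: [0.045, 0.015, 0.999, 0.014]
ft_force: [-0.4, -0.3, -0.2]
gripper_width: 26.9
```

```bash
python3 -c "
from h import *
go(673,142,38)"
```

```text
t 26.625 tcp [671.9 139.7  31.9] w 26.9 jaw deg 178.2 toolz [ 0.091  0.027 -0.995]
to (673, 142, 38) [-0.03   0.051 -0.118]
```

Request:
servo_tool:
  moves:
    - {"translation": [0, 0, 0], "roll": 0}
    - {"translation": [0, 0, 0], "roll": 0}
    - {"translation": [0, 0, 0], "roll": 0}
    - {"translation": [0, 0, -1], "roll": 0}
    - {"translation": [0, 0, -1], "roll": 0}
    - {"translation": [0, 0, -1], "roll": 0}
    - {"translation": [0, 0.8, -0.2], "roll": 0}
    - {"translation": [0, 0.8, 0], "roll": 0}
    - {"translation": [0, 0.2, 0], "roll": 0}
    - {"translation": [0, 0, 0], "roll": 0}
  hand: 0.6

```text
time_s: 27.88
tcp_pos: [661.9, 227.0, 209.9]
eef_rot: [0.053, 0.016, 0.998, 0.018]
ft_force: [-0.0, -0.5, -0.1]
gripper_width: 51.2
```

```bash
cat >> h.py <<'E'
def circ(q,r):
    from scipy.optimize import least_squares
    c0=np.median(q[:,:2],0)
    o=least_squares(lambda p:np.hypot(q[:,0]-p[0],q[:,1]-p[1])-(p[2] if r is None else r),[*c0,25] if r is None else c0,loss="soft_l1",f_scale=1.0); return o.x.round(1)
E
python3 - <<'E'
from h import *
s,f,T=look("w8"); go()
P=cloud(f,T).reshape(-1,3)
m=(P[:,2]>58)&(P[:,2]<72)&(np.hypot(P[:,0]-606,P[:,1]-309)<60); q=P[m]
if len(q)>50: print("cruc rim",len(q),circ(q,24),circ(q,None),np.median(q[:,2]))
blobs(f,T,14,26,*AL);blobs(f,T,8,26,*CU)
im,z=topdown(f,T,380,780,100,500,1.4); cv2.imwrite("pics/td8.png",im)
E
```

```text
t 27.925 tcp [662.  226.6 209.8] w 51.2 jaw deg 178.0 toolz [ 0.106  0.034 -0.994]
cruc rim 738 [607.5 307.3] [607.9 307.9  24.6] 64.10607897747582
px [333.  16.] n 1138 xy [671.1  77.1] z 20.9 size (27.8, 23.9) long axis deg -3.1
px [323.  64.] n 1110 xy [679.6 109.3] z 20.9 size (28.4, 27.9) long axis deg -43.4
px [163. 184.] n 2298 xy [836.1 219.4] z 17.3 size (218.9, 4.8) long axis deg -89.4
px [331. 104.] n 987 xy [673.7 138.9] z 20.9 size (27.6, 27.2) long axis deg -1.9
px [563. 300.] n 595 xy [460.  316.4] z 22.0 size (120.1, 7.5) long axis deg 4.7
px [559. 356.] n 2424 xy [453.4 381.9] z 13.1 size (52.8, 50.0) long axis deg 1.1
```

View pics/w8.png

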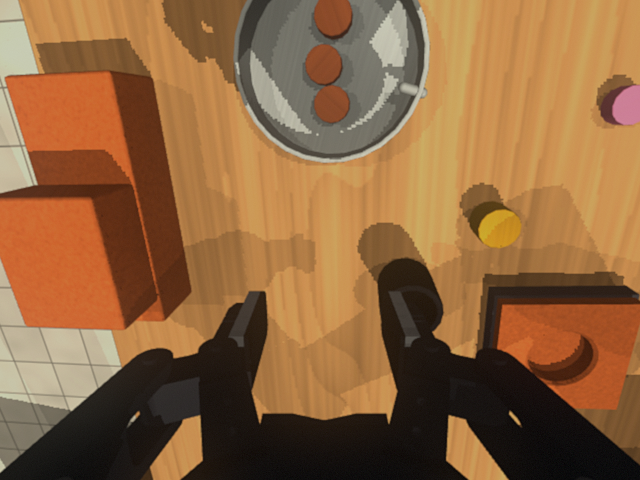

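View pics/td8.png

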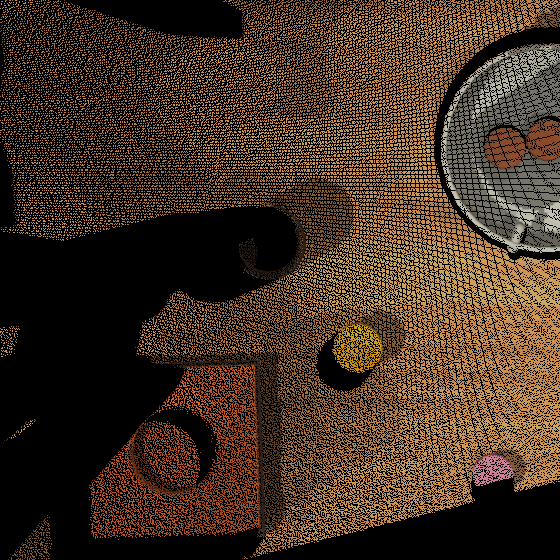

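```bash
cat >> h.py <<'E'
def seat(f,T,guess=(459,375),zt=None):
    P=cloud(f,T); near=(np.hypot(P[...,0]-guess[0],P[...,1]-guess[1])<75)
    zt=np.nanmedian(P[near&(P[...,2]>25)&(P[...,2]<36)][:,2]) ; 
    top=(near&(abs(P[...,2]-zt)<3.5)).astype(np.uint8)
    tops=top.copy()
    q=P[top>0]; d=np.hypot(q[:,0]-guess[0],q[:,1]-guess[1])
    # inner boundary: nearest top point per angular bin
    c=np.array(guess,float)
    for _ in range(4):
        a=np.arctan2(q[:,1]-c[1],q[:,0]-c[0]); d=np.hypot(q[:,0]-c[0],q[:,1]-c[1])
        pts=[]
        for b in range(72):
            k=np.where(((a+np.pi)//(2*np.pi/72)).astype(int)==b)[0]
            if len(k)>3:
                j=k[np.argsort(d[k])[1]]
                if d[j]<45: pts.append(q[j])
        pts=np.array(pts); c3=circ(pts,None); c2=circ(pts,29.5); c=c2
    print("seat top z",zt.round(1),"n",len(pts),"fixed r",c2,"free r",c3); return c2
E
python3 - <<'E'
from h import *
s,f,T=load("pics/w8.pkl"); seat(f,T)
sd=load("pics/side0.pkl"); seat(sd,sd["T"])
E
```

```text
seat top z 30.6 n 64 fixed r [458.5 375.2] free r [458.7 375.3  30.2]
seat top z 30.8 n 72 fixed r [455.1 376. ] free r [454.8 375.9  31.3]
```

Request:
servo_tool:
  moves:
    - {"translation": [0, 0, 0], "roll": 1}
    - {"translation": [0, 0, 0], "roll": 1}
    - {"translation": [0, 0, 0], "roll": 1}
    - {"translation": [0, 0, 0], "roll": 1}
    - {"translation": [0, 0, 0], "roll": 1}
    - {"translation": [0, 0, 0], "roll": 1}
    - {"translation": [0, 0, 0], "roll": 1}
    - {"translation": [0, 0, 0], "roll": 1}
    - {"translation": [0, 0, 0], "roll": 1}
    - {"translation": [0, 0, 0], "roll": 1}
    - {"translation": [0, 0, 0], "roll": 1}
    - {"translation": [0, 0, 0], "roll": 0}
  hand: 1

```text
time_s: 29.42
tcp_pos: [660.5, 207.6, 205.2]
eef_rot: [0.023, 0.729, 0.683, 0.043]
ft_force: [-0.2, 0.0, 0.4]
gripper_width: 85.2
```

```bash
python3 -c "
from h import *
go(607.7,307.6,130);go(607.7,307.6,45)"
```

```text
t 29.425 tcp [660.5 207.6 205.2] w 85.2 jaw deg 86.3 toolz [ 0.095  0.025 -0.995]
to (607.7, 307.6, 130) [ 1.88  -1.323  1.446]
t 29.425 tcp [660.5 207.6 205.2] w 85.2 jaw deg 86.3 toolz [ 0.095  0.025 -0.995]
to (607.7, 307.6, 45) [ 1.826 -1.481  3.138]
```

Request:
servo_tool:
  moves:
    - {"translation": [0.47, -0.33, 0.3], "roll": 0}
    - {"translation": [0.47, -0.33, 0.3], "roll": 0}
    - {"translation": [0.47, -0.33, 0.3], "roll": 0}
    - {"translation": [0.47, -0.33, 0.3], "roll": 0}
    - {"translation": [0, 0, 0], "roll": 0}

```text
time_s: 30.05
tcp_pos: [606.0, 304.7, 140.2]
eef_rot: [0.024, 0.727, 0.685, 0.042]
ft_force: [0.5, 0.1, 1.1]
gripper_width: 85.3
```

```bash
python3 - <<'E'
from h import *
s,f,T=look("w9")
P=cloud(f,T).reshape(-1,3)
m=(P[:,2]>58)&(P[:,2]<72)&(np.hypot(P[:,0]-606,P[:,1]-309)<45); q=P[m]
if len(q)>50: print("cruc rim",len(q),circ(q,24),circ(q,None),np.median(q[:,2]))
go(607.7,307.6,45)
E
```

```text
cruc rim 2689 [604.8 308.6] [604.7 308.6  23.6] 64.40079512709895
t 30.1 tcp [607.  304.2 141.1] w 85.7 jaw deg 86.6 toolz [ 0.096  0.024 -0.995]
to (607.7, 307.6, 45) [ 0.012 -0.171  1.917]
```

View pics/w9.png

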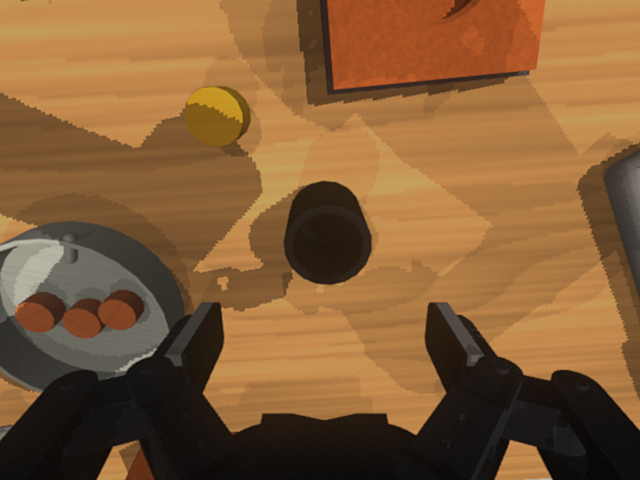

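Request:
servo_tool:
  moves:
    - {"translation": [0.05, -0.1, 0.5], "roll": 0}
    - {"translation": [0.03, -0.1, 0.5], "roll": 0}
    - {"translation": [0, -0.05, 0.4], "roll": 0}
    - {"translation": [0, 0, 0], "roll": 0}

```text
time_s: 30.6
tcp_pos: [605.8, 307.5, 72.9]
eef_rot: [0.025, 0.727, 0.685, 0.047]
ft_force: [0.3, -0.7, 0.3]
gripper_width: 85.4
```

```bash
python3 -c "
from h import *
go(605.5,308.3,46)"
```

```text
t 30.6 tcp [605.8 307.5  72.9] w 85.4 jaw deg 86.6 toolz [ 0.102  0.027 -0.994]
to (605.5, 308.3, 46) [-0.001 -0.062  0.534]
```

Request:
servo_tool:
  moves:
    - {"translation": [0, -0.04, 0.3], "roll": 0}
    - {"translation": [0, -0.03, 0.23], "roll": 0}
    - {"translation": [0, 0, 0], "roll": 0}

```text
time_s: 30.98
tcp_pos: [607.1, 308.0, 47.2]
eef_rot: [0.026, 0.727, 0.684, 0.049]
ft_force: [-0.1, -0.1, 0.0]
gripper_width: 85.6
```

Request:
servo_tool:
  moves:
    - {"translation": [0, 0, 0], "roll": 0}
    - {"translation": [0, 0, 0], "roll": 0}
    - {"translation": [0, 0, 0], "roll": 0}
    - {"translation": [0, 0, 0], "roll": 0}
  hand: 0
  force: 50

```text
time_s: 31.48
tcp_pos: [607.6, 308.6, 48.5]
eef_rot: [0.026, 0.727, 0.684, 0.05]
ft_force: [-0.9, 0.1, -1.3]
gripper_width: 53.7
```

Request:
servo_tool:
  moves:
    - {"translation": [0, 0, -0.5], "roll": 0}
    - {"translation": [0, 0, -0.7], "roll": 0}
    - {"translation": [0, 0, -0.5], "roll": 0}
    - {"translation": [0, 0, 0], "roll": 0}

```text
time_s: 31.98
tcp_pos: [596.8, 305.1, 132.6]
eef_rot: [0.025, 0.727, 0.684, 0.047]
ft_force: [-0.4, 0.2, -2.4]
gripper_width: 53.2
```

```bash
python3 - <<'E'
from h import *
s,f,T=look("w10")
seat(f,T,(458,375))
from cell import grab_frame
g=grab_frame("side"); cv2.imwrite("pics/s10.png",g["frame"]); 
go(458,375.3,120)
E
```

```text
seat top z 30.7 n 30 fixed r [457.4 375.7] free r [455.6 375.8  31.1]
t 32.075 tcp [595.5 304.1 129.7] w 53.4 jaw deg 86.6 toolz [ 0.098  0.024 -0.995]
to (458, 375.3, 120) [ 1.25  -2.84  -0.044]
```

View pics/w10.png

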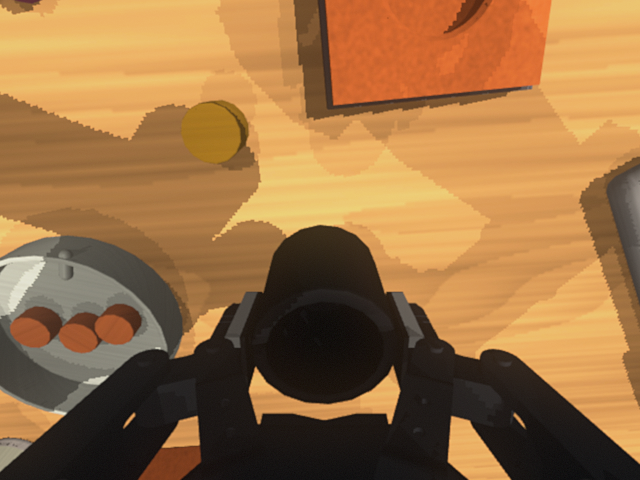

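View pics/s10.png

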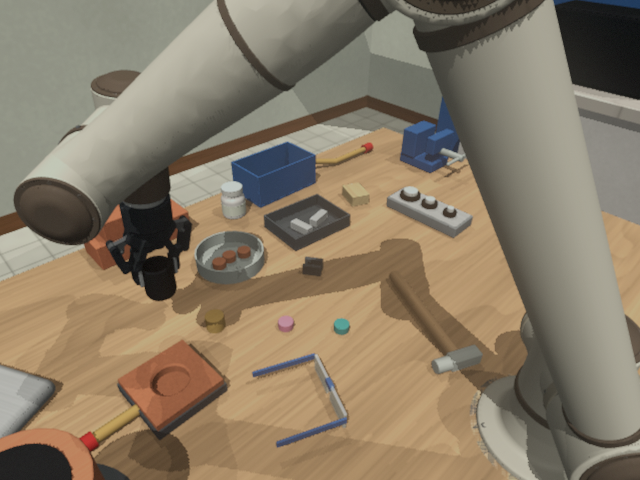

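```bash
cat >> h.py <<'E'
# crucible in tool frame, at the grip
_G=R.from_quat([0.727,0.684,0.050,0.026]).as_matrix()
CB=_G.T@(np.array([605.3,308.4,0])-np.array([607.6,308.6,48.5])); CA=_G.T@np.array([0,0,1.])
def cruc(tx,ty,tz):
    from cell import telemetry
    s=telemetry.observe(); T=tcpT(s); b=T[:3,:3]@CB+T[:3,3]; a=T[:3,:3]@CA
    print("t",s["time_s"],"w",round(s["gripper_width"],1),"tcp",s["tcp_pos"].round(1),"bottom",b.round(1),"axis",a.round(3),"F",s["ft_force"].round(1),"go",(T[:3,:3].T@(np.array([tx,ty,tz])-b)/50).round(3))
E
python3 -c "
from h import *
cruc(457.8,375.4,75)"
```

```text
t 32.075 w 53.4 tcp [595.5 304.1 129.7] bottom [592.8 303.6  81.2] axis [0.01  0.006 1.   ] F [ 0.6 -0.7 -2.3] go [ 1.267 -2.783 -0.107]
```

Request:
servo_tool:
  moves:
    - {"translation": [0.15, -0.35, 0], "roll": 0}
    - {"translation": [0.15, -0.35, 0], "roll": 0}
    - {"translation": [0.15, -0.35, 0], "roll": 0}
    - {"translation": [0.15, -0.35, 0], "roll": 0}
    - {"translation": [0.15, -0.35, 0], "roll": 0}
    - {"translation": [0.15, -0.35, 0], "roll": 0}
    - {"translation": [0.15, -0.35, 0], "roll": 0}
    - {"translation": [0, 0, 0], "roll": 0}

```text
time_s: 33.08
tcp_pos: [463.8, 367.3, 113.1]
eef_rot: [0.025, 0.726, 0.686, 0.039]
ft_force: [0.4, 0.1, -1.3]
gripper_width: 53.5
```

```bash
python3 -c "
from h import *
cruc(457.8,375.4,50)"
```

```text
t 33.075 w 53.5 tcp [463.8 367.3 113.1] bottom [460.7 366.4  64.6] axis [0.018 0.013 1.   ] F [ 0.4  0.1 -1.3] go [ 0.169 -0.093  0.289]
```

Request:
servo_tool:
  moves:
    - {"translation": [0.1, -0.06, 0.2], "roll": 0}
    - {"translation": [0.08, -0.05, 0.2], "roll": 0}
    - {"translation": [0, 0, 0], "roll": 0}

```text
time_s: 33.45
tcp_pos: [460.3, 377.6, 90.9]
eef_rot: [0.025, 0.726, 0.686, 0.039]
ft_force: [-0.2, -0.0, -0.9]
gripper_width: 53.6
```

```bash
python3 - <<'E'
from h import *
cruc(457.8,375.4,38)
s,f,T=look("w11")
P=cloud(f,T).reshape(-1,3); c=T[:3,3]
rim=(tcpT(s)[:3,:3]@(CB+64*CA))+s["tcp_pos"]; print("pred rim",rim.round(1))
m=(abs(P[:,2]-rim[2])<4)&(np.hypot(P[:,0]-rim[0],P[:,1]-rim[1])<40); print("rim fit",m.sum(),circ(P[m],24))
from cell import grab_frame
for n in ("side","scene"):
    g=grab_frame(n); pickle.dump(g,open(f"pics/{n}11.pkl","wb")); cv2.imwrite(f"pics/{n}11.png",g["frame"])
cv2.imwrite("pics/s11c.png",cv2.resize(cv2.imread("pics/side11.png")[220:460,60:380],None,fx=2.4,fy=2.4,interpolation=cv2.INTER_CUBIC))
E
```

```text
t 33.45 w 53.6 tcp [460.3 377.6  90.9] bottom [457.1 376.7  42.5] axis [0.019 0.014 1.   ] F [-0.2 -0.  -0.9] go [-0.027  0.008  0.09 ]
pred rim [458.3 377.6 106.5]
rim fit 8278 [457.3 377.2]
```

View pics/s11c.png

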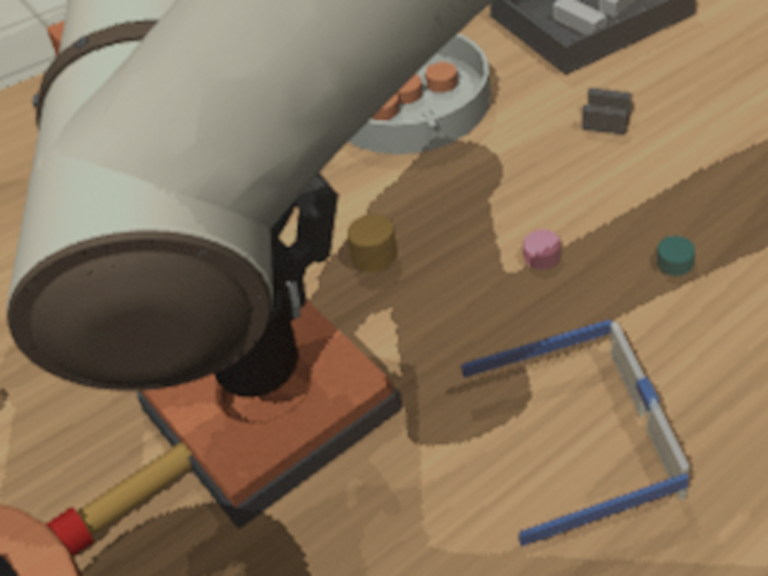

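View pics/w11.png

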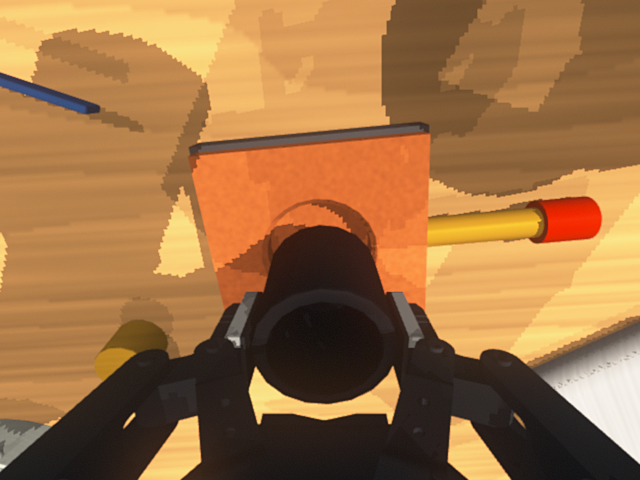

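```bash
python3 - <<'E'
from h import *
s,f,T=load("pics/w11.pkl")
P=cloud(f,T); near=np.hypot(P[...,0]-458,P[...,1]-375)<60
hsv=cv2.cvtColor(f["frame"],cv2.COLOR_BGR2HSV)
print("hearth top z",np.nanmedian(P[near&(abs(P[...,2]-30)<5)][:,2]))
# far arc of the seat: pixels where top plane meets hole, columns 285..365
K=f["intrinsics"]; pts=[]
for u in range(272,378,3):
    col=P[:,u,2]; 
    for v in range(170,260):
        if abs(col[v]-30.7)<3 and col[v+1]<27.0 and col[v+2]<27:
            pts.append(P[v,u]); break
pts=np.array(pts); print(len(pts)); print(circ(pts,29.5)); print(pts[::5].round(1))
E
```

```text
hearth top z 30.814264994004702
27
[457.  376.1]
[[441.2 351.3  28.6]
 [431.1 362.1  28.1]
 [427.9 373.6  27.9]
 [428.1 381.6  28.8]
 [431.8 391.2  28. ]
 [444.  402.3  28.2]]
```

Request:
servo_tool:
  moves:
    - {"translation": [-0.02, -0.03, 0.2], "roll": 0}
    - {"translation": [0, 0, 0], "roll": 0}

```text
time_s: 33.85
tcp_pos: [460.6, 376.7, 81.8]
eef_rot: [0.024, 0.726, 0.686, 0.04]
ft_force: [-0.1, 0.3, -1.7]
gripper_width: 53.3
```

```bash
python3 -c "
from h import *
cruc(457.2,376,20)"
```

```text
t 33.85 w 53.3 tcp [460.6 376.7  81.8] bottom [457.5 376.   33.3] axis [0.017 0.012 1.   ] F [-0.1  0.3 -1.7] go [-0.006 -0.029  0.265]
```

Request:
servo_tool:
  moves:
    - {"translation": [0, -0.03, 0.25], "roll": 0}
    - {"translation": [0, 0, 0], "roll": 0}

```text
time_s: 34.1
tcp_pos: [460.2, 376.9, 68.2]
eef_rot: [0.024, 0.727, 0.686, 0.04]
ft_force: [-0.7, -0.4, -1.2]
gripper_width: 53.6
```

```bash
python3 -c "
from h import *
cruc(457.2,376,13)"
```

```text
t 34.1 w 53.6 tcp [460.2 376.9  68.2] bottom [457.1 376.1  19.8] axis [0.017 0.012 1.   ] F [-0.7 -0.4 -1.2] go [-0.005 -0.01   0.135]
```

In the seat with no contact force. Last bit down, then release.

Request:
servo_tool:
  moves:
    - {"translation": [0, -0.01, 0.13], "roll": 0}
    - {"translation": [0, 0, 0], "roll": 0}

```text
time_s: 34.35
tcp_pos: [460.4, 377.0, 61.2]
eef_rot: [0.024, 0.726, 0.686, 0.04]
ft_force: [0.7, -0.5, -2.3]
gripper_width: 53.5
```

```bash
python3 -c "
from h import *
cruc(457.2,376,12.5)"
```

```text
t 34.35 w 53.5 tcp [460.4 377.   61.2] bottom [457.2 376.3  12.7] axis [0.017 0.012 1.   ] F [ 0.7 -0.5 -2.3] go [-0.005 -0.001  0.004]
```

Request:
servo_tool:
  moves:
    - {"translation": [0, 0, 0], "roll": 0}
    - {"translation": [0, 0, 0], "roll": 0}
    - {"translation": [0, 0, 0], "roll": 0}
    - {"translation": [0, 0, -0.5], "roll": 0}
    - {"translation": [0, 0, -0.9], "roll": 0}
    - {"translation": [0, 0, -0.9], "roll": 0}
    - {"translation": [0, 0.8, -0.3], "roll": 0}
    - {"translation": [0, 0.4, 0], "roll": 0}
    - {"translation": [0, 0, 0], "roll": 0}
  hand: 1

```text
time_s: 35.48
tcp_pos: [509.9, 372.3, 204.3]
eef_rot: [0.024, 0.726, 0.686, 0.044]
ft_force: [-0.5, 0.2, -0.3]
gripper_width: 85.5
```

```bash
python3 - <<'E'
from h import *
s,f,T=look("w12");go()
P=cloud(f,T).reshape(-1,3)
m=(P[:,2]>68)&(P[:,2]<90)&(np.hypot(P[:,0]-458,P[:,1]-376)<45); q=P[m]
print("rim",len(q),circ(q,24),np.percentile(q[:,2],[10,50,90]).round(1))
A=np.c_[q[:,:2]-[457,376],np.ones(len(q))]; k=abs(q[:,2]-np.median(q[:,2]))<4; print("plane",np.linalg.lstsq(A[k],q[k,2],rcond=None)[0].round(3))
x=P[(abs(P[:,2]-30)<5)&(np.hypot(P[:,0]-458,P[:,1]-376)<75)]; print("slab",cv2.minAreaRect(x[:,:2].astype(np.float32)))
from cell import grab_frame
g=grab_frame("side"); cv2.imwrite("pics/s12.png",g["frame"])
E
```

```text
t 35.525 tcp [509.3 372.3 204.2] w 85.2 jaw deg 86.9 toolz [ 0.096  0.024 -0.995]
rim 2130 [458.1 376.8] [74.6 76.5 77.5]
plane [-2.0000e-03  0.0000e+00  7.6467e+01]
slab ((457.5003356933594, 375.63165283203125), (120.63648223876953, 120.40878295898438), 1.5482900142669678)
```

View pics/w12.png

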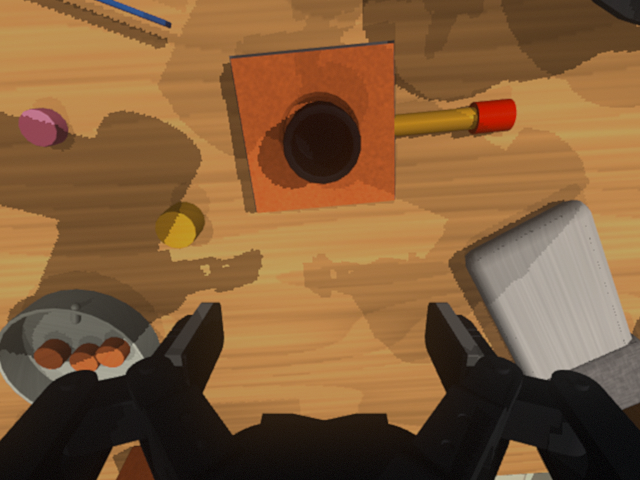

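View pics/s12.png

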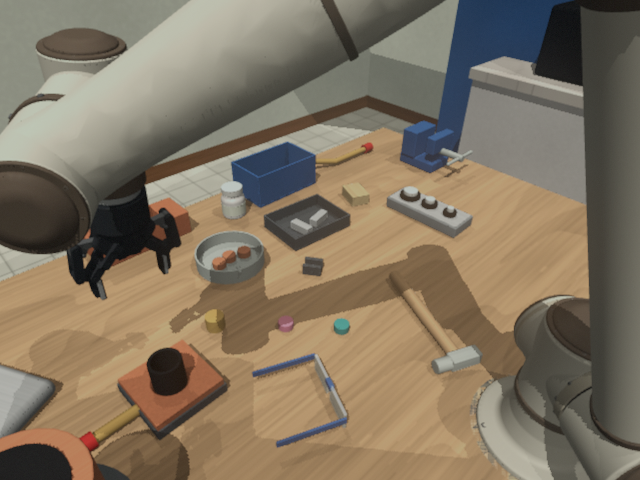

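Request:
servo_tool:
  moves:
    - {"translation": [-0.95, 0, 0], "roll": 0}
    - {"translation": [-0.95, 0, 0], "roll": 0}
    - {"translation": [-0.95, 0, 0], "roll": 0}
    - {"translation": [-0.95, 0, 0], "roll": 0}
    - {"translation": [-0.95, 0, 0], "roll": 0}
    - {"translation": [-0.95, 0, 0], "roll": 0}
    - {"translation": [-0.95, 0, 0], "roll": 0}
    - {"translation": [-0.95, 0, 0], "roll": 0}
    - {"translation": [0, 0, 0], "roll": 0}
  hand: 0

```text
time_s: 36.7
tcp_pos: [480.0, -16.3, 189.4]
eef_rot: [0.023, 0.722, 0.691, 0.039]
ft_force: [0.1, -0.4, -0.7]
gripper_width: -0.3
```

```bash
python3 -c "
from h import *
go(490,-370,200)"
```

```text
t 36.7 tcp [480.  -16.3 189.4] w -0.3 jaw deg 87.5 toolz [ 0.088  0.02  -0.996]
to (490, -370, 200) [-7.051  0.536 -0.338]
```

Request:
servo_tool:
  moves:
    - {"translation": [-0.9, 0.07, -0.05], "roll": 0}
    - {"translation": [-0.9, 0.07, -0.05], "roll": 0}
    - {"translation": [-0.9, 0.07, -0.05], "roll": 0}
    - {"translation": [-0.9, 0.07, -0.05], "roll": 0}
    - {"translation": [-0.9, 0.07, -0.05], "roll": 0}
    - {"translation": [-0.9, 0.07, -0.05], "roll": 0}
    - {"translation": [-0.9, 0.07, -0.05], "roll": 0}
    - {"translation": [-0.6, 0.07, 0], "roll": 0}
    - {"translation": [0, 0, 0], "roll": 0}

```text
time_s: 37.83
tcp_pos: [495.4, -362.5, 198.7]
eef_rot: [0.021, 0.716, 0.697, 0.038]
ft_force: [0.2, 0.4, 0.6]
gripper_width: 0.1
```

```bash
python3 - <<'E'
from h import *
s,f,T=look("w13");go()
P=cloud(f,T)
blobs(f,T,40,70,(0,0,120),(180,60,255),amin=60,rng=(380,620,-450,-300))
im,z=topdown(f,T,380,620,-450,-300,4); cv2.imwrite("pics/td13.png",im)
x=P[(abs(P[...,2]-30)<5)&(P[...,0]>350)&(P[...,0]<640)&(P[...,1]<-320)&(P[...,1]>-450)]; print("panel",cv2.minAreaRect(x[:,:2].astype(np.float32)))
E
```

```text
t 37.875 tcp [ 495.3 -361.5  198.8] w -0.1 jaw deg 88.5 toolz [ 0.084  0.024 -0.996]
px [293. 125.] n 430 xy [ 429.7 -379.5] z 53.7 size (15.8, 15.8) long axis deg -2.0
px [300. 205.] n 752 xy [ 489.6 -377. ] z 53.7 size (25.2, 24.1) long axis deg 80.1
px [307. 270.] n 1414 xy [ 549.7 -375. ] z 53.7 size (37.9, 37.0) long axis deg -2.6
panel ((489.80145263671875, -377.79083251953125), (209.53118896484375, 85.17627716064453), 1.7621352672576904)
```

View pics/w13.png

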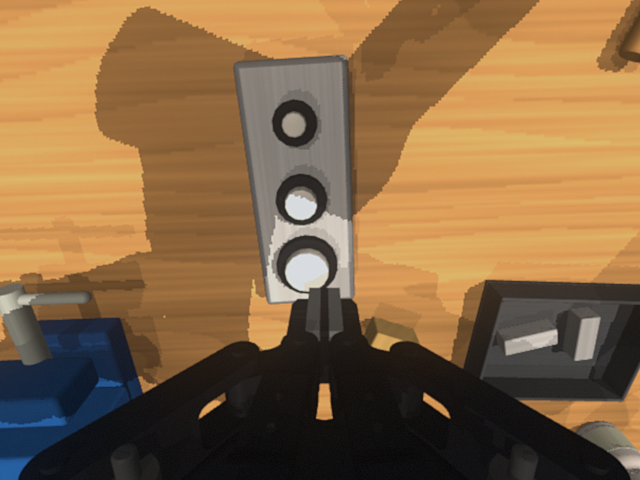

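```bash
python3 - <<'E'
from h import *
s,f,T=load("pics/w13.pkl"); P=cloud(f,T)
for c,r in (((429.7,-379.5),9),((489.6,-377),13),((549.7,-375),19)):
    d=np.hypot(P[...,0]-c[0],P[...,1]-c[1])
    for a,b in ((0,r-1),(r+1,r+3),(r+3,r+6),(r+6,r+9)):
        m=(d>=a)&(d<b); print(r,a,b,m.sum(),np.percentile(P[m][:,2],[10,50,90]).round(1))
go(429.7,-379.5,100); go(429.7,-379.5,72)
E
```

```text
9 0 8 415 [52.7 53.7 54.6]
9 10 12 264 [42.9 43.9 44.8]
9 12 15 498 [43.  43.8 44.8]
9 15 18 472 [31.2 42.7 44.2]
13 0 12 4273 [ 53.8 226.  236.6]
13 14 16 4615 [216.8 252.5 266.5]
13 16 19 6902 [204.2 257.9 268.6]
13 19 22 5380 [ 44.1 247.2 273.8]
19 0 18 1280 [52.8 53.7 54.5]
19 20 22 211 [43.  43.9 44.7]
19 22 25 445 [43.  43.8 44.6]
19 25 28 708 [31.2 39.5 43.9]
t 37.875 tcp [ 495.3 -361.5  198.8] w -0.1 jaw deg 88.5 toolz [ 0.084  0.024 -0.996]
to (429.7, -379.5, 100) [-0.445 -1.462  1.849]
t 37.875 tcp [ 495.3 -361.5  198.8] w -0.1 jaw deg 88.5 toolz [ 0.084  0.024 -0.996]
to (429.7, -379.5, 72) [-0.46  -1.509  2.407]
```

Request:
servo_tool:
  moves:
    - {"translation": [-0.11, -0.37, 0.45], "roll": 0}
    - {"translation": [-0.11, -0.37, 0.45], "roll": 0}
    - {"translation": [-0.11, -0.37, 0.45], "roll": 0}
    - {"translation": [-0.11, -0.37, 0.4], "roll": 0}
    - {"translation": [0, 0, 0], "roll": 0}

```text
time_s: 38.5
tcp_pos: [428.8, -370.9, 103.2]
eef_rot: [0.02, 0.712, 0.701, 0.039]
ft_force: [0.3, -0.4, -0.3]
gripper_width: -0.1
```

```bash
cat >> h.py <<'E'
def tip(x,y,z):
    from cell import telemetry
    s=telemetry.observe(); T=tcpT(s); b=T[:3,:3]@np.array([0,0,19.])+T[:3,3]
    print("t",s["time_s"],"tip",b.round(1),"toolz",T[:3,2].round(3),"F",s["ft_force"].round(1),"go",(T[:3,:3].T@(np.array([x,y,z])-b)/50).round(3))
E
python3 - <<'E'
from h import *
tip(429.7,-379.5,57); s,f,T=look("w14")
E
```

```text
t 38.5 tip [ 430.4 -370.4   84.3] toolz [ 0.084  0.026 -0.996] F [ 0.3 -0.4 -0.3] go [-0.197 -0.056  0.538]
```

View pics/w14.png

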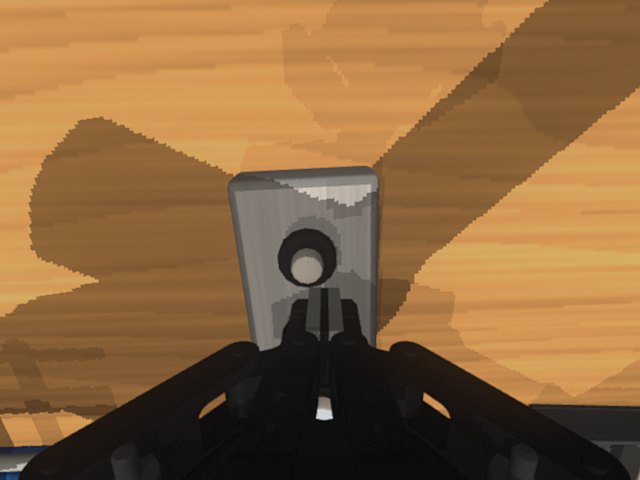

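Request:
servo_tool:
  moves:
    - {"translation": [-0.1, -0.03, 0.2], "roll": 0}
    - {"translation": [-0.1, -0.03, 0.25], "roll": 0}
    - {"translation": [0, 0, 0], "roll": 0}

```text
time_s: 38.92
tcp_pos: [432.5, -381.1, 82.6]
eef_rot: [0.025, 0.71, 0.702, 0.04]
ft_force: [-0.9, -0.2, -0.2]
gripper_width: -0.3
```

```bash
python3 -c "
from h import *
tip(429.7,-379.5,47)"
```

```text
t 38.925 tip [ 434.3 -380.6   63.7] toolz [ 0.092  0.021 -0.996] F [-0.9 -0.2 -0.2] go [ 0.015 -0.121  0.325]
```

Request:
servo_tool:
  moves:
    - {"translation": [0.01, -0.09, 0.1], "roll": 0}
    - {"translation": [0, -0.06, 0.05], "roll": 0}
    - {"translation": [0, 0, 0], "roll": 0}

```text
time_s: 39.3
tcp_pos: [425.5, -380.5, 74.1]
eef_rot: [0.025, 0.71, 0.702, 0.04]
ft_force: [0.1, -0.1, -0.3]
gripper_width: -0.0
```

```bash
python3 -c "
from h import *
tip(429.7,-379.5,47)"
```

```text
t 39.3 tip [ 427.2 -380.1   55.1] toolz [ 0.092  0.021 -0.996] F [ 0.1 -0.1 -0.3] go [0.008 0.034 0.167]
```

Request:
servo_tool:
  moves:
    - {"translation": [0, 0.0, 0.1], "roll": 0}
    - {"translation": [0, 0, 0.1], "roll": 0}
    - {"translation": [0, 0, 0.04], "roll": 0}

```text
time_s: 39.67
tcp_pos: [426.3, -380.9, 65.9]
eef_rot: [0.025, 0.709, 0.703, 0.039]
ft_force: [-5.1, 4.7, 19.2]
gripper_width: -0.3
```

```bash
python3 -c "
from h import *
tip(429.7,-379.5,47)
look('w15')"
```

```text
t 39.675 tip [ 428.  -380.5   47. ] toolz [ 0.091  0.02  -0.996] F [-5.1  4.7 19.2] go [0.021 0.034 0.003]
```

View pics/w15.png

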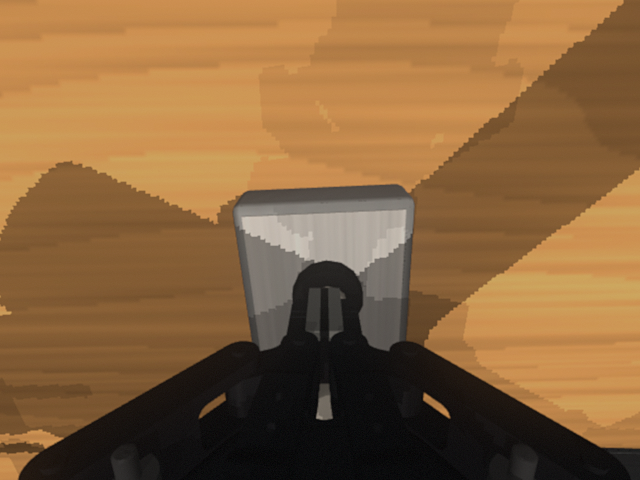

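Small key bottomed (19 N, tip at 47 mm). Lift and go to the medium key.

Request:
servo_tool:
  moves:
    - {"translation": [0, 0, -0.4], "roll": 0}
    - {"translation": [0, 0, -0.4], "roll": 0}
    - {"translation": [0, 0.6, 0], "roll": 0}
    - {"translation": [0, 0.6, 0.05], "roll": 0}
    - {"translation": [0, 0, 0], "roll": 0}

```text
time_s: 40.35
tcp_pos: [484.8, -382.2, 110.4]
eef_rot: [0.026, 0.71, 0.703, 0.04]
ft_force: [-0.4, 0.3, 0.1]
gripper_width: 0.2
```

```bash
python3 -c "
from h import *
tip(489.6,-377,56)
s,f,T=look('w16'); blobs(f,T,40,60,(0,0,120),(180,60,255),amin=60,rng=(380,620,-450,-300))"
```

```text
t 40.35 tip [ 486.6 -381.8   91.5] toolz [ 0.094  0.019 -0.995] F [-0.4  0.3  0.1] go [ 0.083 -0.008  0.714]
px [327. 161.] n 845 xy [ 429.7 -379.3] z 53.7 size (15.8, 15.8) long axis deg 77.7
px [331. 267.] n 1274 xy [ 489.2 -377.3] z 53.7 size (23.7, 23.3) long axis deg 89.0
```

View pics/w16.png

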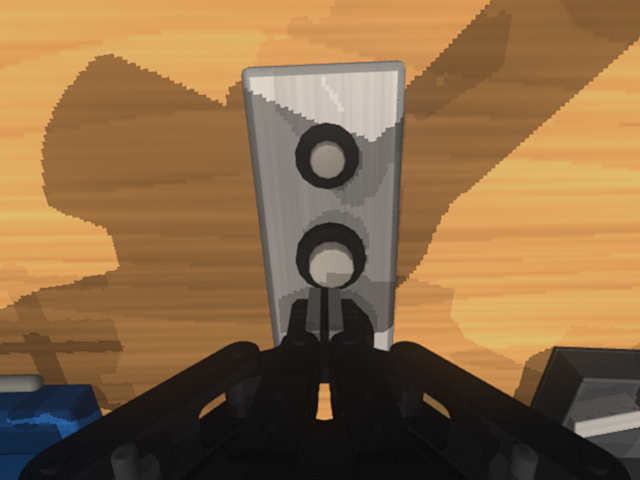

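The small key is back up (z 53.7). Descend to the medium one.

Request:
servo_tool:
  moves:
    - {"translation": [0.04, -0.03, 0.3], "roll": 0}
    - {"translation": [0.04, -0.03, 0.3], "roll": 0}
    - {"translation": [0, 0, 0.08], "roll": 0}
    - {"translation": [0, 0, 0], "roll": 0}

```text
time_s: 40.9
tcp_pos: [480.9, -376.2, 72.1]
eef_rot: [0.024, 0.711, 0.702, 0.04]
ft_force: [-0.1, 1.3, 1.4]
gripper_width: 0.2
```

```bash
python3 -c "
from h import *
tip(489.4,-377,47)"
```

```text
t 40.9 tip [ 482.6 -375.8   53.2] toolz [ 0.09   0.022 -0.996] F [-0.1  1.3  1.4] go [-0.025  0.125  0.134]
```

Request:
servo_tool:
  moves:
    - {"translation": [0, 0.12, -0.1], "roll": 0}
    - {"translation": [0, 0.0, 0.1], "roll": 0}
    - {"translation": [0, 0, 0.1], "roll": 0}
    - {"translation": [0, 0, 0.08], "roll": 0}
    - {"translation": [0, 0, 0.04], "roll": 0}

```text
time_s: 41.52
tcp_pos: [488.1, -376.9, 66.1]
eef_rot: [0.024, 0.71, 0.703, 0.039]
ft_force: [-5.0, 6.0, 18.2]
gripper_width: 0.3
```

```bash
python3 -c "
from h import *
tip(489.4,-377,47)"
```

```text
t 41.525 tip [ 489.8 -376.5   47.2] toolz [ 0.09   0.02  -0.996] F [-5.   6.  18.2] go [-0.01  -0.009  0.003]
```

Medium key bottomed (18 N). I'll hold one row, lift, and go to the large key.

Request:
servo_tool:
  moves:
    - {"translation": [0, 0, 0.03], "roll": 0}
    - {"translation": [0, 0, -0.4], "roll": 0}
    - {"translation": [0, 0, -0.3], "roll": 0}
    - {"translation": [0, 0.6, 0], "roll": 0}
    - {"translation": [0, 0.65, 0.05], "roll": 0}
    - {"translation": [0, 0, 0], "roll": 0}

```text
time_s: 42.28
tcp_pos: [548.6, -377.9, 105.5]
eef_rot: [0.025, 0.71, 0.702, 0.04]
ft_force: [-0.9, 0.3, -0.2]
gripper_width: -0.0
```

```bash
python3 -c "
from h import *
s,f,T=look('w17'); blobs(f,T,40,60,(0,0,120),(180,60,255),amin=60,rng=(380,620,-450,-300))
tip(549.6,-375,56)"
```

```text
px [316.  13.] n 1039 xy [ 432.3 -378.7] z 53.7 size (17.2, 11.2) long axis deg -87.0
px [322. 154.] n 2032 xy [ 489.7 -377.3] z 53.7 size (24.0, 24.0) long axis deg 34.8
px [327. 264.] n 2914 xy [ 549.8 -374. ] z 53.8 size (39.1, 35.2) long axis deg 67.5
t 42.325 tip [ 549.  -377.4   86.3] toolz [ 0.09   0.021 -0.996] F [-1.5 -0.9  0.4] go [ 0.034 -0.042  0.606]
```

Request:
servo_tool:
  moves:
    - {"translation": [0.03, -0.03, 0.25], "roll": 0}
    - {"translation": [0, 0, 0.25], "roll": 0}
    - {"translation": [0, 0, 0], "roll": 0}

```text
time_s: 42.7
tcp_pos: [545.1, -375.0, 77.1]
eef_rot: [0.022, 0.711, 0.702, 0.039]
ft_force: [-1.1, -0.2, 0.0]
gripper_width: 0.0
```

```bash
python3 -c "
from h import *
tip(549.6,-375,47)"
```

```text
t 42.7 tip [ 546.7 -374.6   58.2] toolz [ 0.086  0.023 -0.996] F [-1.1 -0.2  0. ] go [-0.013  0.039  0.228]
```

Request:
servo_tool:
  moves:
    - {"translation": [0, 0.03, 0.1], "roll": 0}
    - {"translation": [0, 0, 0.1], "roll": 0}
    - {"translation": [0, 0, 0.08], "roll": 0}
    - {"translation": [0, 0, 0.04], "roll": 0}

```text
time_s: 43.2
tcp_pos: [547.1, -375.4, 66.4]
eef_rot: [0.022, 0.711, 0.702, 0.038]
ft_force: [-4.0, 2.9, 10.5]
gripper_width: -0.2
```

```bash
python3 -c "
from h import *
tip(549.6,-375,47)"
```

```text
t 43.2 tip [ 548.7 -374.9   47.4] toolz [ 0.085  0.022 -0.996] F [-4.   2.9 10.5] go [-0.001  0.016  0.01 ]
```

Large key down. Press a touch more, hold, then lift well clear and inspect.

Request:
servo_tool:
  moves:
    - {"translation": [0, 0, 0.06], "roll": 0}
    - {"translation": [0, 0, 0.03], "roll": 0}

```text
time_s: 43.45
tcp_pos: [547.1, -375.2, 66.6]
eef_rot: [0.022, 0.71, 0.703, 0.038]
ft_force: [-2.2, 1.8, 4.5]
gripper_width: 0.1
```

Request:
servo_tool:
  moves:
    - {"translation": [0, 0, -0.4], "roll": 0}
    - {"translation": [0, 0, -0.8], "roll": 0}
    - {"translation": [0, 0, -0.9], "roll": 0}
    - {"translation": [0, 0, -0.9], "roll": 0}
    - {"translation": [0, 0, 0], "roll": 0}
    - {"translation": [0, 0, 0], "roll": 0}

```text
time_s: 44.2
tcp_pos: [535.0, -378.2, 219.9]
eef_rot: [0.023, 0.71, 0.703, 0.039]
ft_force: [-0.1, 0.1, 0.2]
gripper_width: -0.0
```

```bash
python3 - <<'E'
from h import *
from cell import grab_frame
s,f,T=look('w18'); go(); print(s["ft_force"].round(1))
blobs(f,T,40,60,(0,0,120),(180,60,255),amin=60,rng=(380,620,-450,-300))
for n in ("side","scene"):
    g=grab_frame(n); cv2.imwrite(f"pics/{n}18.png",g["frame"])
E
```

```text
t 44.25 tcp [ 535.2 -378.4  220.2] w 0.1 jaw deg 89.5 toolz [ 0.088  0.02  -0.996]
[-0.1  0.1  0.2]
px [316.  63.] n 436 xy [ 429.5 -379.2] z 53.6 size (15.9, 15.3) long axis deg -0.4
px [320. 147.] n 764 xy [ 489.7 -377.4] z 53.8 size (24.0, 23.8) long axis deg -60.9
px [324. 217.] n 1444 xy [ 549.9 -374.7] z 53.8 size (38.4, 37.4) long axis deg 76.9
```

View pics/scene18.png

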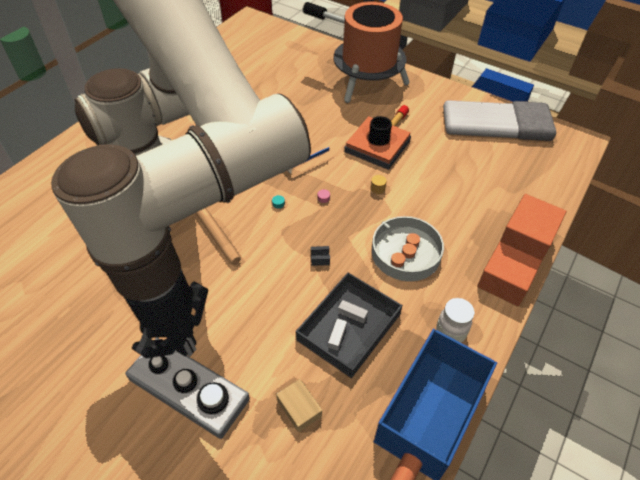

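View pics/side18.png

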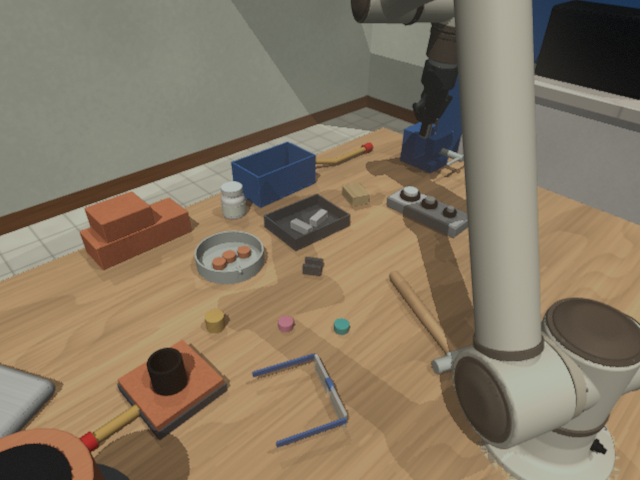

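Everything is in place: slugs in the pan at scene (405,250), bars in the tray at (345,322), crucible seated at (380,130), keys all up at z 53.7. Handing in.

```bash
python3 -c "
from cell import job; print(job.hand_in())"
```

```text
the job is handed in; nothing more can be done
None
```

I finished the job and handed it in at about 44 s of the 192 s allowed. The hand-in gives no verdict.

**Done:**
- All three copper slugs are in the pan. One had been knocked about 46 mm aside before I reached it, so I measured it again and picked it up from its new place.
- Both aluminium bars are in the tray. I found only two on the bench.
- The crucible stands in the hearth's seat.
- I pressed the keys small, medium, large, one at a time. Each bottomed with the fingertip about 47 mm up, where a full press should end, at 19, 18 and 10.5 N. The spring takes about 4 N.

**Last checks:**
- **Slugs and bars:** in the last pictures the slugs lie in the pan and the bars in the tray.
- **Crucible:** when measured after release, its rim was at 76.5 mm (76 expected), level and about 1 mm off-centre.
- **Keys and arm:** all keys are back up at 53.7 mm and the arm is clear at 220 mm.
- **Other things:** the V-block, offcut, weight, and pink and turquoise look-alikes appear unmoved. I judged that by eye and did not measure it.

**Disagreements:**
- **Cameras:** the scene and side cameras differed by 5–15 mm on small objects, so I relied on the wrist camera.
- **Tool tilt:** the tool drifted up to about 8° off vertical during the moves. I corrected its position as I went and turned the jaws before gripping the crucible so it stayed upright.

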